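Turn a blued cover plate over with a forked lifter and square the row to the rail

TASK

The lifter lies flat on the mat, where it can only be taken from above: park it in its cradle, let go and take it again with the hand leaning over, so that the wrist has room to turn. With it, lift the plate with the wet blue face off its block, flip it with a quick turn of the wrist so that it lies blue face down on the granite beside the plate turned earlier, and push both flush against the rail. Finish with the lifter back in its cradle; never touch the plates with the gripper, do not drop them from a height or fling them, and leave the micrometer and ring gauge alone.

Things in the scene. Friction and masses are not known exactly. Their poses are not given: they have to be found in the camera images.
- lifter_handle (a point): Lifter: loose forked steel spatula, 0.27 kg, red handle; this is the middle of the handle on its axis. x: along the handle to the fork, z: up when the fork lies flat. Handle: octagonal bar, 22 mm across flats (faces every 45 degrees, one straight up), x -70 to +70 mm; balance point x = +4 mm. Underside of fork level with underside of handle. Start: flat on the 2 mm felt mat, lip up.
- lifter_fork (a point): Middle of the lifter's slot, level with the tines' upper face (161 mm ahead of the handle's middle, 8 mm below its axis); axes as the handle. Sheet 3 mm thick. Along x from here: web -71 to -41 mm, then two tines to +46 mm (thin rounded toes to +58). Slot open to +x, y -17 to +17.5 mm; left tine out to y +33, right tine to y -41 mm.
- lifter_lip (a point): Middle of the lifter's straight lip (edge of the sheet folded up along the outer side of the right tine), on its outer face, level with its top: 148.5 mm ahead of the handle's middle, 41 mm to its right (-y), at the height of its axis; axes as the handle. The lip is 117 mm long, 3 mm thick and stands 8 mm above the tines' upper face, as high as a plate is thick.
- plate_centre (a point): Plate to be turned, its centre: loose square aluminium cover plate 70 x 70 x 8 mm, about 0.11 kg; one broad face blue, the other bare metal with a ring mark. z points out of the blue face, x and y parallel to its sides. It lies blue face up on the setup block, centred within 3 mm, sides parallel, 22 mm over at either long side. It slides easily on the fork, back to the neck.
- turned_plate_centre (a point): Centre of a second, equal loose plate (70 x 70 x 8 mm) turned earlier: it lies blue face down on the granite by the far half of the rail, 10 to 25 mm off it and askew. z points up out of its bare face, x and y parallel to its sides.
- support_top (a point): Centre of the top face of the setup block under the plate: fixed grey steel block with through holes, 76 mm long, 25.4 mm wide, 51 mm high. Its y axis runs along its length, roughly away from the robot; x across it, to the robot's right.
- rail: Stop rail: pale ground parallel bar, 170 x 20 x 22 mm high, fixed on the granite. Origin at the centre of its underside; y along its length, roughly towards the robot; x at right angles to it, level, to the robot's left, the side where the plates belong. A plate flush with it has its centre at x = 45 mm.
- cradle_notches (a point): Lifter's cradle: fixed grey stand, two uprights 104 mm apart with 90 degree V notches (rubber faced). This point, 60 mm above the granite, is where the middle of the handle's axis lies when the lifter is parked, fork flat, lip up, fork to +x (away from the robot). Notch arms reach 61 mm high and 21 mm either side; base 140 x 76 x 4 mm; fingers have free room between the uprights.
Things that resemble listed ones, but are neither listed nor needed, are in the scene too. What is shaped like the part that bears turned_plate_centre but turquoise is not meant.

How it is judged (in metres and radians):
On the way, in this order (a step that is already met when the one before it is completed fails the run):
1. the lifter is parked in the cradle and let go (horizontal distance between lifter_handle and cradle_notches below 0.025 m and height (world z) of lifter_handle between 0.054 and 0.066 m and angle between lifter_handle's own z axis and vertical below 0.3 rad and contact force between the fingers and lifter below 0.05 N), for 0.1 s.
2. the blued plate is carried on the lifter, clear of the block, blue face still up (contact force between lifter and plate above 0.3 N and contact force between support_block and plate below 0.02 N and height (world z) of plate_centre above 0.03 m and angle between plate_centre's own z axis and vertical below 0.5 rad), for 0.2 s.
3. the plate is swung over briskly from the held lifter (angle between plate_centre's own z axis and vertical between 1.4 and 2.8 rad and angular speed of plate above 2 rad/s and contact force between the fingers and lifter above 2 N).
4. the plate lies blue face down on the granite (angle between plate_centre's own z axis and vertical above 3.04 rad and height (world z) of plate_centre below 0.0065 m), for 0.2 s.
At the end, for the whole second after the job is handed in: Both plates lie flat, blue face down, flush and square to the rail on its plate side (centre 42.5-48 mm from its centre line, 0.06 rad, within 75 mm of its middle); the lifter rests released in the cradle, fork flat (0.3 rad) and pointing as the notches do (25 mm, 0.12 rad); all at rest (all of step 1 and all of step 4 and x of plate_centre in the frame of rail between 0.0425 and 0.048 m and y of plate_centre in the frame of rail between -0.075 and 0.075 m and (angle between the x axis of plate_centre and the x axis of rail, either way round below 0.06 rad or angle between the y axis of plate_centre and the x axis of rail, either way round below 0.06 rad) and x of turned_plate_centre in the frame of rail between 0.0425 and 0.048 m and y of turned_plate_centre in the frame of rail between -0.075 and 0.075 m and height (world z) of turned_plate_centre below 0.0065 m and (angle between the x axis of turned_plate_centre and the x axis of rail, either way round below 0.06 rad or angle between the y axis of turned_plate_centre and the x axis of rail, either way round below 0.06 rad) and angle between turned_plate_centre's own z axis and vertical below 0.1 rad and angle between the x axis of lifter_handle and the x axis of cradle_notches, either way round below 0.12 rad and linear speed of each of lifter, plate, turned_plate below 0.02 m/s); the robot touches nothing.
It fails at once if the gripper or arm touches a plate (contact force between any of the arm, the fingers and plate above 0.3 N or contact force between any of the arm, the fingers and turned_plate above 0.3 N).
It fails at once if a plate is dropped from a height or flung (linear speed of plate above 1.5 m/s or linear speed of turned_plate above 1 m/s).
It fails at once if the micrometer or the ring gauge is disturbed (distance of any of micrometer, ring_gauge from where it was at the start of the episode above 0.01 m).
It also fails if it takes over 67 s, if anything falls off the work surface, if the arm or the gripper's body presses on something with over 40 N, if the wrist force passes 120 N, or if a joint passes its speed limit or range.

ROBOT

A 6-joint arm with a two-finger parallel gripper is mounted at the origin on a cart in front of the work surface, level with it; the furniture and walls round the work are solid. World frame = base frame: x ahead of the robot, y to its left, z up, the work surface at z = 0. Lengths are in mm, angles in rad, forces in N, time in s.
With the tool pointing down it reaches from about 350 to 875 mm from the base axis. Payload 4.2 kg.
Tool frame: the origin (TCP) lies midway between the tips of the shut fingers; the grasp point (between the pads) lies 19 mm behind it; z points along the fingers, y is the line along which they close (so a half turn about z gives the same grasp; the last joint's range is limited). The gripper opens to 85 mm and grips with 20 to 120 N. Pads are 22 mm wide; open, the fingers measure 114 mm over their backs; the gripper's body (76 mm by 85 mm) begins 54 mm behind the grasp point. The pads swing forward as they close: fully open they stand 13 mm farther back than shut.
Start: joints at [-1.003, 0.385, 0.008, 0, -1.194, -0.259], TCP at [189.963, -595.41, 193.712] pointing down, gripper open.
Joint ranges: [-3.14, 3.14], [-1.21, 2.06], [-1.07, 1.41], [-3.16, 2.05], [-2.99, -0.16], [-3.1, 3.1]. Speed limits (rad/s): [2.79, 2.79, 3.14, 3.14, 3.14, 3.14].

INTERFACE

Orientations are given as a unit quaternion [x, y, z, w].
In Python, from bench import arm gives the robot as it stands. The module is installed in compiled form; this text tells all that it offers.
- The arm moves only by the shell command python3 -m handwheel 'ROWS' [OPENING]. ROWS is JSON, a list of rows, each an object of numbers: "x", "y", "z": the shift along the world's x, y, z each as a share of 20 cm, from -1 to 1; "ax", "ay", "az": the turn, a rotation vector about the world's x, y, z each as a share of 90 degrees, from -1 to 1. In form: [{"x": .., "y": .., "z": .., "ax": .., "ay": .., "az": ..}, ...]. A call has exactly 8 rows; each row shifts and turns the commanded pose from where the row before left it; what a row does not reach is not made up. A row lasts 1/10 s, in which the tool goes at most 50 mm and 8.59 degrees, less where a joint would pass 70% of its speed; a pose out of reach is approached as far as the arm can. A call with a number of a shift or a turn outside -1 to 1 is refused whole. A call with a gripper value outside its range is refused whole. OPENING is the opening, from -1 (shut) to 1 (fully open), set as the call begins (- or left out, the last holds). The fingers move at their own pace and stop on an object; the grip force is fixed at half the most. Time passes only in rows, so rows that do not move let the fingers close, or fill a call up. It gives the time, the measured TCP pose, the force, the opening and the grip force at its end, in the units of the state.
- arm.read_state(): the state, without advancing time (a new reading comes with each control period).
- arm.get_image(name): name is "scene" or "top" or "wrist"; returns the picture (400x640x3 uint8, red, green, blue); there is no depth.
- arm.camera_params(name): a dict with "K" (3x3 intrinsics, pixels), "position" and "orientation" of the camera in the world. Camera axes: x right, y down, z forward; pixel columns grow to the right and rows downward; lengths in mm; the calibration is good to about 2 mm. A picture is of the moment at which its call begins: read the wrist's pose just before it. camera_params takes no time and is no camera call; for the wrist camera it gives the pose at the moment of the call.
- arm.job_done(): hands the job in; it is judged then, once.
The state is a dict: "clock": time; "joints": joint angles; "joint_vel": joint speeds; "joint_efforts": joint torques, N m; "position": TCP position; "ee_rot": TCP orientation; "contact_force": force on the tool from outside, world axes, zero at the start; "wrist_torque": the same for the moment, N m; "gripper_width": finger opening in mm; "grasp_force": force on a finger pad.
Only numpy, scipy, OpenCV 4.12 (cv2) and the standard library are available. Lean on these libraries where they do the work, as an engineer would, in place of code of your own. Each camera call takes 0.05 s, during which the arm holds its last target. There are 200 camera calls.

## Working session

There is one attempt and no reset: what is moved stays moved. The work goes in short steps, Python scripts to look and compute and a shell command to move; the robot and the scene stay as the last step left them, time stands still between calls to the robot, and variables do not carry over. Pictures are saved under pics/ and viewed, at most 10 in all, crops included, and the job is handed in when it is done.

```bash
mkdir -p pics; cat > h.py <<'E'
import numpy as np,cv2
from bench import arm
from scipy.spatial.transform import Rotation as R
def snap(n,f):
    p=arm.camera_params(n); im=arm.get_image(n); cv2.imwrite('pics/'+f,im[:,:,::-1]); np.savez('pics/'+f+'.npz',K=p['K'],t=p['position'],q=p['orientation'],im=im); return p,im
def ray(f,u,v,z):
    d=np.load('pics/'+f+'.npz'); r=R.from_quat(d['q']).apply(np.linalg.solve(d['K'],[u,v,1.])); t=d['t']; return t+r*(z-t[2])/r[2]
def proj(f,P):
    d=np.load('pics/'+f+'.npz'); c=R.from_quat(d['q']).inv().apply(np.atleast_2d(P)-d['t']); q=c@d['K'].T; return q[:,:2]/q[:,2:]
E
python3 - <<'E'
from h import *
for n in ('top','scene'):
    p,_=snap(n,n+'0.png'); print(n,p)
s=arm.read_state(); print(s)
a=cv2.imread('pics/top0.png')
cv2.imwrite('pics/t0.png',cv2.resize(a,(800,500),interpolation=cv2.INTER_CUBIC))
E
```

```text
top {'K': array([[414.36174693,   0.        , 320.57196111],
       [  0.        , 414.36174693, 196.80633009],
       [  0.        ,   0.        ,   1.        ]]), 'position': array([ 396.57939329,  131.78556726, 1079.29572825]), 'orientation': array([ 0.71389442, -0.69711713,  0.05591502, -0.03543971])}
scene {'K': array([[403.5662512 ,   0.        , 315.55155524],
       [  0.        , 403.5662512 , 205.39396509],
       [  0.        ,   0.        ,   1.        ]]), 'position': array([-177.13333507,  674.50213763,  493.62788451]), 'orientation': array([-0.3801737 ,  0.75325788, -0.48589095,  0.22799236])}
{'clock': 0.1, 'joints': array([-1.00337457e+00,  3.85490186e-01,  6.76971864e-03, -3.92161236e-04,
       -1.19397974e+00, -2.58595739e-01]), 'joint_vel': array([ 3.00098400e-04, -1.09366348e-03,  2.98586137e-03, -1.50484607e-04,
        2.06454656e-05,  1.51972657e-03]), 'joint_efforts': array([-9.62870799e-04, -3.93318808e+01,  1.88928705e+01,  4.19798523e+00,
       -2.63591952e-03,  4.33216215e-06]), 'position': array([ 189.78782698, -594.87965056,  192.73386115]), 'ee_rot': array([-1.53728584e-01,  9.88112637e-01,  9.45049981e-04, -2.15146932e-04]), 'contact_force': array([-0.10003992,  0.6838668 , -0.40310277]), 'wrist_torque': array([-0.03009332,  0.04457423,  0.00497564]), 'grasp_force': 0.0, 'gripper_width': 85.12626414468824}
```

View pics/t0.png

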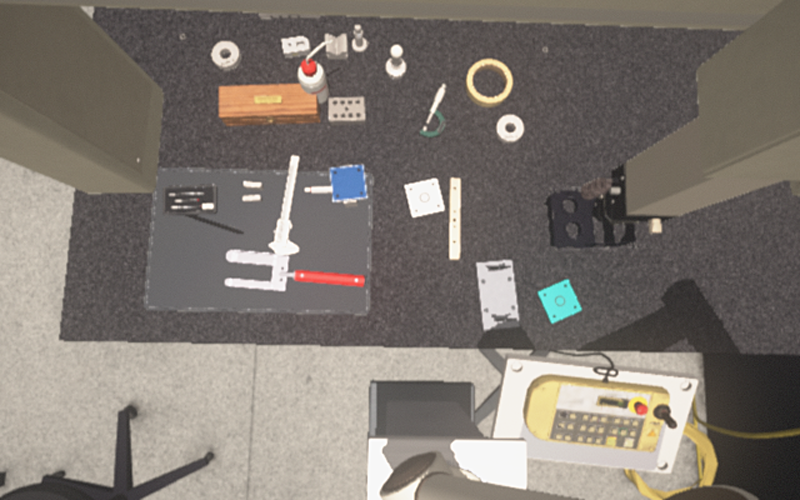

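View pics/scene0.png

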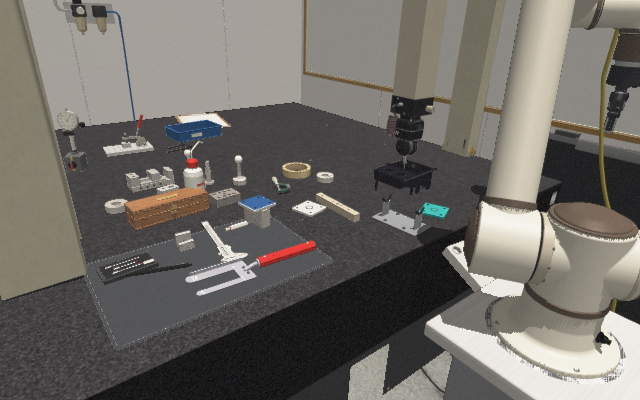

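```bash
python3 - <<'E'
from h import *
a=cv2.imread('pics/top0.png')[118:273,170:420]
cv2.imwrite('pics/c1.png',cv2.resize(a,None,fx=3.2,fy=3.2,interpolation=cv2.INTER_CUBIC))
E
```

```text
(no output)
```

View pics/c1.png

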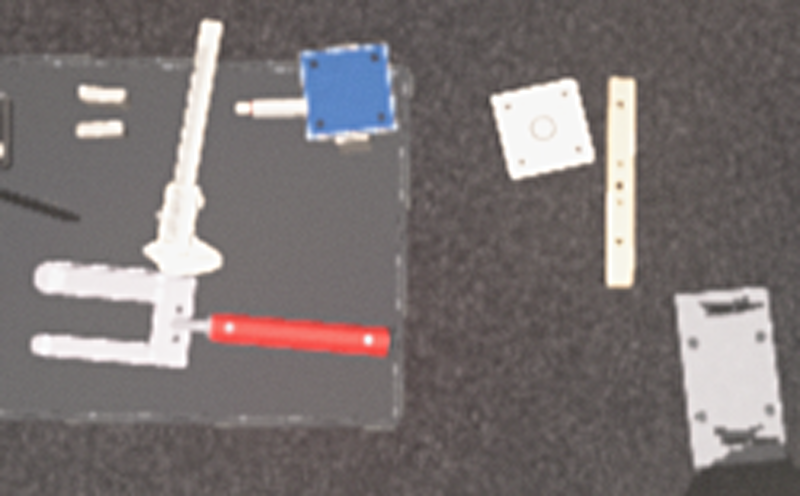

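```bash
python3 - <<'E'
from h import *
im=np.load('pics/top0.png.npz')['im'].astype(int); r,g,b=im[...,0],im[...,1],im[...,2]
def rect(m,name,z,win):
    x0,y0,x1,y1=win; mm=np.zeros_like(m); mm[y0:y1,x0:x1]=m[y0:y1,x0:x1]
    n,l,s,c=cv2.connectedComponentsWithStats(mm.astype(np.uint8)); k=1+np.argmax(s[1:,4])
    cs,_=cv2.findContours((l==k).astype(np.uint8),0,1); 
    pts=np.array([ray('top0.png',*p,z)[:2] for p in max(cs,key=len)[:,0]],np.float32)
    rr=cv2.minAreaRect(pts); cen=np.array([ray('top0.png',u,v,z)[:2] for v,u in np.argwhere(l==k)]).mean(0)
    print(name,s[k,4],'rect',np.round(rr[0],1),np.round(rr[1],1),round(rr[2],1),'centroid',cen.round(1)); return cv2.boxPoints(rr)
w=lambda X0,Y0,X1,Y1:[int(170+X0/3.2),int(118+Y0/3.2),int(170+X1/3.2),int(118+Y1/3.2)]
rect((r>150)&(g<90)&(b<90),'red',20,w(190,290,420,380))
rect((b>130)&(r<100)&(g<130),'blue',59,w(280,30,420,160))
rect((r>150)&(g>150)&(b>150),'white',8,w(470,60,602,200))
rect((r>150)&(g>140)&(b>110),'rail',22,w(603,60,650,300))
rect((r>130)&(g>130)&(b>130),'cradlebase',4,w(660,270,800,480))
f='top0.png'
P=lambda X,Y,z:print((X,Y),ray(f,170+X/3.2,118+Y/3.2,z)[:2].round(1))
print('cradle corners z4');[P(*p,4) for p in((677,295),(768,288),(785,445),(692,470))]
print('cradle notch');[P(*p,55) for p in((730,303),(738,434))]
print('tine toes z5');[P(*p,5) for p in((35,278),(32,346),(187,368),(195,278))]
print('mic');[P(*p,8) for p in((237,108),(300,108),(352,143))]
print('ring cand',ray(f,510/1.25,128/1.25,10)[:2],ray(f,490/1.25,80/1.25,5)[:2])
print('caliper');[P(*p,8) for p in((148,250),(175,275),(218,262))]
E
```

```text
red 110 rect [474.8 245.5] [138.3   5.9] 86.6 centroid [474.3 241.2]
blue 11 rect [676.4 240.4] [9.3 7.9] 28.0 centroid [676.1 240.6]
white 757 rect [642.3  55.2] [73.8 73.5] 14.3 centroid [642.   55.2]
rail 618 rect [596.7  -7.7] [172.1  23.6] 0.4 centroid [595.   -8.1]
cradlebase 1406 rect [ 440.9 -101.3] [141.5  78.6] 6.5 centroid [445.4 -99.6]
cradle corners z4
(677, 295) [505.6 -58.4]
(768, 288) [ 513.2 -133.4]
(785, 445) [ 385.9 -146.5]
(692, 470) [364.4 -70.9]
cradle notch
(730, 303) [495.2 -90.9]
(738, 434) [394.  -96.9]
tine toes z5
(35, 278) [506.4 462.3]
(32, 346) [451.5 461.1]
(187, 368) [436.8 336.8]
(195, 278) [509.6 334. ]
mic
(237, 108) [650.6 306.1]
(300, 108) [652.1 254.5]
(352, 143) [623.9 210.8]
ring cand [ 799.12545836 -128.2686271 ] [909.11443702 -85.88684957]
caliper
(148, 250) [531.1 372.4]
(175, 275) [511.3 349.6]
(218, 262) [522.7 315.6]
```

```bash
cat >> h.py <<'E'
def seg(f,m,z,win=None,show=''):
    if win: x0,y0,x1,y1=win; mm=np.zeros_like(m); mm[y0:y1,x0:x1]=m[y0:y1,x0:x1]; m=mm
    n,l,s,c=cv2.connectedComponentsWithStats(m.astype(np.uint8)); k=1+np.argmax(s[1:,4])
    cs,_=cv2.findContours((l==k).astype(np.uint8),0,1)
    pts=np.array([ray(f,*p,z)[:2] for p in max(cs,key=len)[:,0]],np.float32)
    rr=cv2.minAreaRect(pts); cen=ray(f,*c[k],z)[:2]
    e=np.linalg.eigh(np.cov(pts.T))[1][:,1]
    print(show,s[k,4],'rect',np.round(rr[0],1),np.round(rr[1],1),round(rr[2],1),'centroid',cen.round(1),'axis deg',round(float(np.degrees(np.arctan2(e[1],e[0]))),1)); return rr
def hsv(f): return cv2.cvtColor(np.load('pics/'+f+'.npz')['im'],cv2.COLOR_RGB2HSV).astype(int)
E
python3 - <<'E'
from h import *
f='top0.png'; h=hsv(f); H,S,V=h[...,0],h[...,1],h[...,2]
seg(f,((H<12)|(H>168))&(S>120)&(V>70),16,show='red')
seg(f,(H>100)&(H<125)&(S>110)&(V>80),59,[255,120,310,170],'blue')
im=np.load('pics/'+f+'.npz')['im'].astype(int)
seg(f,im.min(2)>150,5,[170,196,232,242],'fork')
print(im[125:165:4,285])
d=R.from_quat(np.load('pics/'+f+'.npz')['q']); print(d.as_matrix().round(3))
# wrist camera offset
p=arm.camera_params('wrist'); s=arm.read_state(); T=R.from_quat(s['ee_rot'])
print('cam in tool',T.inv().apply(p['position']-s['position']).round(1),(T.inv()*R.from_quat(p['orientation'])).as_matrix().round(2),p['K'][0,0])
E
```

```text
red 481 rect [466.2 247.4] [141.5  23.5] 86.4 centroid [466.3 247.3] axis deg 86.3
blue 561 rect [656.5 212.6] [60.9 62.8] 8.0 centroid [656.2 213.3] axis deg 57.6
fork 1135 rect [484.5 397.3] [ 93.3 130. ] 1.5 centroid [485.2 387.4] axis deg 100.2
[[ 99  93  92]
 [ 91  85  84]
 [152 179 221]
 [ 92 132 192]
 [ 91 135 196]
 [ 91 133 195]
 [ 91 134 197]
 [ 94 137 200]
 [123 156 214]
 [140 129 120]]
[[ 0.022 -0.991  0.129]
 [-0.999 -0.026 -0.027]
 [ 0.03  -0.129 -0.991]]
cam in tool [  74.7    1.5 -179.9] [[-0.   -0.96 -0.29]
 [ 1.   -0.    0.  ]
 [-0.   -0.29  0.96]] 276.46840366787586
```

```bash
cat > st.py <<'E'
from h import *; import json
s=arm.read_state(); k={a:np.round(s[a],4).tolist() for a in('clock','joints','position','ee_rot','contact_force','gripper_width','grasp_force')}
open('log.jsonl','a').write(json.dumps(k)+'\n'); M=R.from_quat(s['ee_rot']).as_matrix()
print(k['clock'],'j',np.round(s['joints'],3),'p',np.round(s['position'],1),'tz',M[:,2].round(3),'yhead',np.degrees(np.arctan2(M[1,1],M[0,1])).round(1),'F',np.round(s['contact_force'],1),'w',k['gripper_width'],k['grasp_force'])
E
python3 st.py
python3 -m handwheel '[{"x":0.08,"y":0.23,"az":0.04},{"x":0.08,"y":0.23,"az":0.04},{"x":0.08,"y":0.23,"az":0.04},{"x":0.08,"y":0.23,"az":0.04},{"x":0.08,"y":0.23,"az":0.04},{"x":0.08,"y":0.23,"az":0.04},{"x":0.08,"y":0.23,"az":0.04},{"x":0.08,"y":0.23,"az":0.04}]' 1; python3 st.py
```

```text
0.1 j [-1.003  0.385  0.007 -0.    -1.194 -0.259] p [ 189.8 -594.9  192.7] tz [-0.001  0.002 -1.   ] yhead 107.7 F [-0.1  0.7 -0.4] w 85.1263 0.0
0.1 j [-1.003  0.385  0.007 -0.    -1.194 -0.259] p [ 189.8 -594.9  192.7] tz [-0.001  0.002 -1.   ] yhead 107.7 F [-0.1  0.7 -0.4] w 85.1263 0.0invalid input at $[0]: expected keys x, y, z, ax, ay, az
```

```bash
python3 -m handwheel '[{"x":0.06,"y":0.23,"az":0.04},{"x":0.06,"y":0.23,"az":0.04},{"x":0.06,"y":0.23,"az":0.04},{"x":0.06,"y":0.23,"az":0.04},{"x":0.06,"y":0.23,"az":0.04},{"x":0.06,"y":0.23,"az":0.04},{"x":0.06,"y":0.23,"az":0.04},{"x":0.06,"y":0.23,"az":0.04}]' ; python3 st.py
```

```text
0.1 j [-1.003  0.385  0.007 -0.    -1.194 -0.259] p [ 189.8 -594.9  192.7] tz [-0.001  0.002 -1.   ] yhead 107.7 F [-0.1  0.7 -0.4] w 85.1263 0.0invalid input at $[0]: expected keys x, y, z, ax, ay, az
```

```bash
python3 -m handwheel '[{"x":0.08,"y":0.23,"z":0,"ax":0,"ay":0,"az":0.04},{"x":0.08,"y":0.23,"z":0,"ax":0,"ay":0,"az":0.04},{"x":0.08,"y":0.23,"z":0,"ax":0,"ay":0,"az":0.04},{"x":0.08,"y":0.23,"z":0,"ax":0,"ay":0,"az":0.04},{"x":0.08,"y":0.23,"z":0,"ax":0,"ay":0,"az":0.04},{"x":0.08,"y":0.23,"z":0,"ax":0,"ay":0,"az":0.04},{"x":0.08,"y":0.23,"z":0,"ax":0,"ay":0,"az":0.04},{"x":0.08,"y":0.23,"z":0,"ax":0,"ay":0,"az":0.04}]' 1; python3 st.py
python3 -m handwheel '[{"x":0.07,"y":0.23,"z":0,"ax":0,"ay":0,"az":0.04},{"x":0.07,"y":0.23,"z":0,"ax":0,"ay":0,"az":0.04},{"x":0.07,"y":0.23,"z":0,"ax":0,"ay":0,"az":0.04},{"x":0.07,"y":0.23,"z":0,"ax":0,"ay":0,"az":0.04},{"x":0.07,"y":0.23,"z":0,"ax":0,"ay":0,"az":0.04},{"x":0.07,"y":0.23,"z":0,"ax":0,"ay":0,"az":0.04},{"x":0.07,"y":0.23,"z":0,"ax":0,"ay":0,"az":0.04},{"x":0.07,"y":0.23,"z":0,"ax":0,"ay":0,"az":0.04}]'; python3 st.py
```

```text
clock: 0.9
position: [317.9, -225.6, 193.6]
ee_rot: [-0.396, 0.918, 0.0, 0.0]
contact_force: [1.3, 0.4, 0.1]
gripper_width: 85.5
grasp_force: 0.0
0.9 j [-0.195 -0.032 -0.516 -0.    -1.087 -0.562] p [ 317.9 -225.6  193.6] tz [ 0.  0. -1.] yhead 136.6 F [1.3 0.4 0.1] w 85.4503 0.0
clock: 1.7
position: [429.8, 142.6, 193.6]
ee_rot: [-0.612, 0.791, 0.0, -0.0]
contact_force: [0.7, -0.9, 0.3]
gripper_width: 85.4
grasp_force: 0.0
1.7 j [ 0.681  0.088 -0.391 -0.    -1.092 -0.934] p [429.8 142.6 193.6] tz [-0.  0. -1.] yhead 165.5 F [ 0.7 -0.9  0.3] w 85.3927 0.0
```

```bash
python3 -m handwheel '[{"x":0.03,"y":0.088,"z":-0.1,"ax":0,"ay":0,"az":0.02},{"x":0.03,"y":0.088,"z":-0.1,"ax":0,"ay":0,"az":0.02},{"x":0.03,"y":0.088,"z":-0.1,"ax":0,"ay":0,"az":0.02},{"x":0.03,"y":0.088,"z":-0.1,"ax":0,"ay":0,"az":0.02},{"x":0.03,"y":0.088,"z":-0.1,"ax":0,"ay":0,"az":0.02},{"x":0.03,"y":0.084,"z":-0.1,"ax":0,"ay":0,"az":0.021},{"x":0,"y":0,"z":0,"ax":0,"ay":0,"az":0},{"x":0,"y":0,"z":0,"ax":0,"ay":0,"az":0}]'; python3 st.py
python3 - <<'E'
from h import *
f='w1.png';snap('wrist',f); h=hsv(f); H,S,V=h[...,0],h[...,1],h[...,2]
seg(f,((H<12)|(H>168))&(S>120)&(V>60),20,show='red')
E
```

```text
clock: 2.5
position: [465.5, 245.1, 73.1]
ee_rot: [-0.683, 0.73, -0.0, -0.001]
contact_force: [0.2, -0.1, 0.2]
gripper_width: 85.5
grasp_force: 0.0
2.5 j [ 0.793  0.343 -0.396  0.    -0.834 -0.86 ] p [465.5 245.1  73.1] tz [-0.001 -0.001 -1.   ] yhead 176.2 F [ 0.2 -0.1  0.2] w 85.4942 0.0
red 3378 rect [467.4 249.7] [140.5  21.5] 86.4 centroid [467.1 242.2] axis deg 86.3
```

View pics/w1.png

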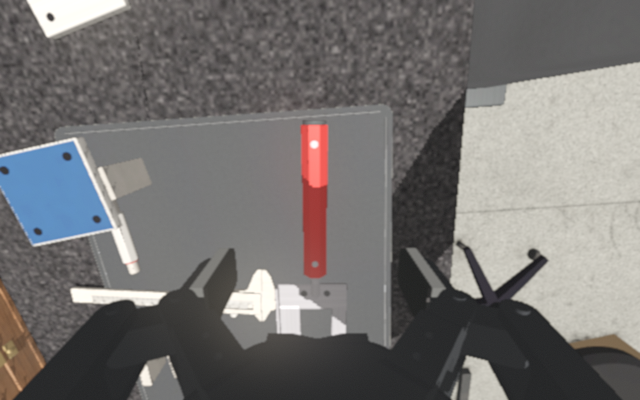

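```bash
python3 -m handwheel '[{"x":0.009,"y":0.017,"z":-0.08,"ax":0,"ay":0,"az":0},{"x":0,"y":0,"z":-0.08,"ax":0,"ay":0,"az":0},{"x":0,"y":0,"z":-0.08,"ax":0,"ay":0,"az":0},{"x":0,"y":0,"z":-0.07,"ax":0,"ay":0,"az":0},{"x":0,"y":0,"z":-0.033,"ax":0,"ay":0,"az":0},{"x":0,"y":0,"z":0,"ax":0,"ay":0,"az":0},{"x":0,"y":0,"z":0,"ax":0,"ay":0,"az":0},{"x":0,"y":0,"z":0,"ax":0,"ay":0,"az":0}]'; python3 st.py
python3 -m handwheel '[{"x":0,"y":0,"z":0,"ax":0,"ay":0,"az":0},{"x":0,"y":0,"z":0,"ax":0,"ay":0,"az":0},{"x":0,"y":0,"z":0,"ax":0,"ay":0,"az":0},{"x":0,"y":0,"z":0,"ax":0,"ay":0,"az":0},{"x":0,"y":0,"z":0,"ax":0,"ay":0,"az":0},{"x":0,"y":0,"z":0,"ax":0,"ay":0,"az":0},{"x":0,"y":0,"z":0,"ax":0,"ay":0,"az":0},{"x":0,"y":0,"z":0,"ax":0,"ay":0,"az":0}]' -1; python3 st.py
```

```text
clock: 3.35
position: [468.3, 249.2, 6.2]
ee_rot: [-0.683, 0.73, -0.0, 0.001]
contact_force: [0.3, -0.2, 0.2]
gripper_width: 85.5
grasp_force: 0.0
3.35 j [ 0.795  0.443 -0.454  0.    -0.672 -0.862] p [468.3 249.2   6.2] tz [ 0.002  0.001 -1.   ] yhead 176.2 F [ 0.3 -0.2  0.2] w 85.5159 0.0
clock: 4.15
position: [467.8, 248.8, 5.1]
ee_rot: [-0.683, 0.73, -0.0, -0.0]
contact_force: [0.7, -0.2, -0.8]
gripper_width: -0.1
grasp_force: 0.0
4.15 j [ 0.795  0.444 -0.455  0.    -0.671 -0.862] p [467.8 248.8   5.1] tz [-0. -0. -1.] yhead 176.2 F [ 0.7 -0.2 -0.8] w -0.1426 0.0
```

```bash
python3 - <<'E'
from h import *
f='w2.png';snap('wrist',f); h=hsv(f); H,S,V=h[...,0],h[...,1],h[...,2]
seg(f,((H<12)|(H>168))&(S>120)&(V>60),20,show='red')
f='top2.png';snap('top',f); h=hsv(f); H,S,V=h[...,0],h[...,1],h[...,2]
seg(f,((H<12)|(H>168))&(S>120)&(V>60),20,[170,196,310,250],show='red')
print(proj('w2.png',[467,249,24]))
E
```

```text
red 3195 rect [465.5 218.2] [78.4 21.4] 86.4 centroid [465.5 217. ] axis deg 86.3
red 167 rect [463.2 203.1] [52.6 23.1] 85.7 centroid [462.8 202.6] axis deg 90.9
[[317.35509924 235.88056455]]
```

View pics/w2.png

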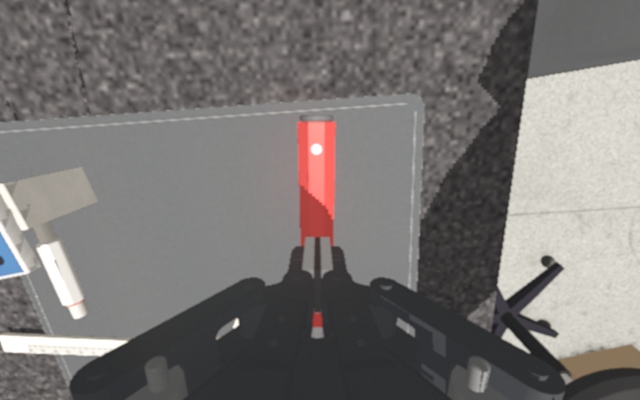

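```bash
python3 -m handwheel '[{"x":0,"y":0,"z":0.04,"ax":0,"ay":0,"az":0},{"x":0,"y":0,"z":0.04,"ax":0,"ay":0,"az":0},{"x":0,"y":0,"z":0.04,"ax":0,"ay":0,"az":0},{"x":0,"y":0,"z":0.04,"ax":0,"ay":0,"az":0},{"x":0,"y":0,"z":0.04,"ax":0,"ay":0,"az":0},{"x":0,"y":0,"z":0.04,"ax":0,"ay":0,"az":0},{"x":0,"y":0,"z":0.04,"ax":0,"ay":0,"az":0},{"x":0,"y":0,"z":0.04,"ax":0,"ay":0,"az":0}]'; python3 st.py
python3 - <<'E'
from h import *
snap('wrist','w3.png'); snap('scene','s3.png')
a=cv2.imread('pics/w3.png'); b=cv2.imread('pics/s3.png')[190:310,170:410]
b=cv2.resize(b,(480,240)); a=cv2.resize(a,(480,300)); cv2.imwrite('pics/m3.png',np.vstack([a,b]))
E
```

```text
clock: 5.05
position: [467.7, 248.8, 69.8]
ee_rot: [-0.683, 0.73, 0.0, 0.0]
contact_force: [-0.4, 0.0, -0.3]
gripper_width: -0.3
grasp_force: 0.0
5.05 j [ 0.795  0.352 -0.392 -0.    -0.827 -0.862] p [467.7 248.8  69.8] tz [ 0.  0. -1.] yhead 176.2 F [-0.4  0.  -0.3] w -0.3395 0.0
```

View pics/m3.png

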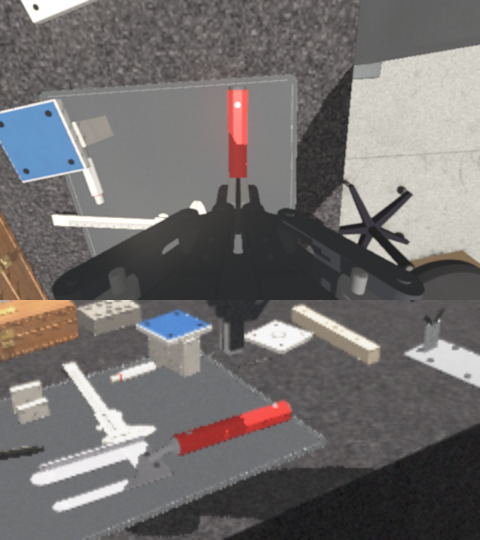

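```bash
python3 - <<'E'
from h import *
for dz in (-30,-20,-10,0,10,20,30,40): print(dz,proj('w3.png',[467.7,248.8,69.8+dz])*.75)
print('scene', (proj('s3.png',[[467.7,248.8,69.8],[467.7,248.8,90],[467.7,248.8,50],[467,249,24]])-[170,190])*2+[0,300])
E
python3 -c "
import cv2;a=cv2.imread('pics/w3.png')[220:360,240:400];cv2.imwrite('pics/c3.png',cv2.resize(a,(800,700)[:2],interpolation=2)[:600])"
```

```text
-30 [[237.30697126 157.65489181]]
-20 [[237.28293595 160.8725228 ]]
-10 [[237.25663734 164.39314252]]
0 [[237.22773997 168.26166196]]
10 [[237.1958386  172.53232949]]
20 [[237.16043914 177.27129048]]
30 [[237.12093283 182.56003793]]
40 [[237.076561   188.50013791]]
scene [[231.96374957 381.97059423]
 [231.86830852 365.48137407]
 [232.05550964 397.82385748]
 [232.37286654 418.51458597]]
```

View pics/c3.png

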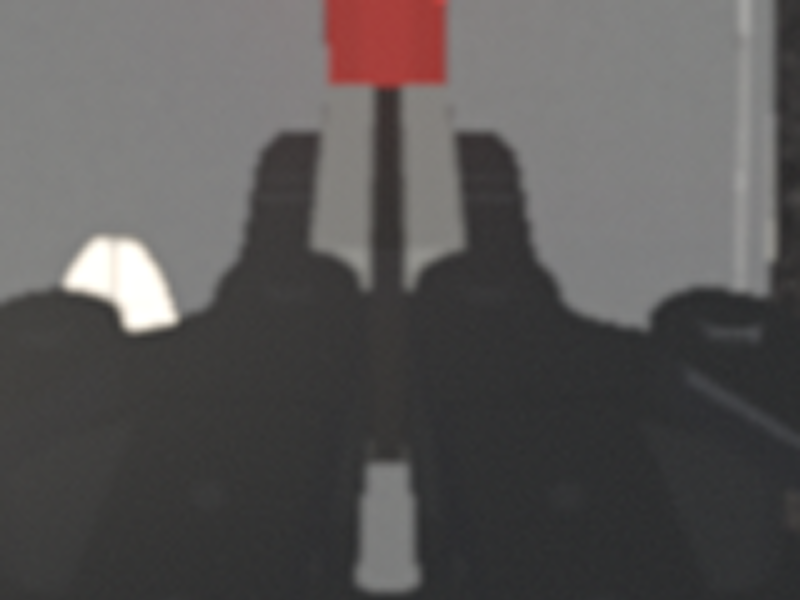

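The wrist and scene views show that the shut fingertips sit about 35 mm behind the reported TCP (tips at wrist row ~246, where row 224 was expected). They closed above the handle, and the lifter is undisturbed. I'll open and go deeper.

```bash
python3 -m handwheel '[{"x":0,"y":0,"z":-0.02,"ax":0,"ay":0,"az":0},{"x":0,"y":0,"z":-0.05,"ax":0,"ay":0,"az":0},{"x":0,"y":0,"z":-0.08,"ax":0,"ay":0,"az":0},{"x":0,"y":0,"z":-0.08,"ax":0,"ay":0,"az":0},{"x":0,"y":0,"z":-0.08,"ax":0,"ay":0,"az":0},{"x":0,"y":0,"z":-0.08,"ax":0,"ay":0,"az":0},{"x":0,"y":0,"z":-0.05,"ax":0,"ay":0,"az":0},{"x":0,"y":0,"z":-0.04,"ax":0,"ay":0,"az":0}]' 1; python3 st.py
python3 - <<'E'
from h import *
snap('wrist','w4.png'); snap('scene','s4.png')
E
```

```text
clock: 5.95
position: [467.2, 248.2, -28.5]
ee_rot: [-0.683, 0.73, -0.0, -0.001]
contact_force: [-0.7, -0.1, -0.5]
gripper_width: 85.3
grasp_force: 0.0
5.95 j [ 0.795  0.498 -0.481 -0.    -0.594 -0.862] p [467.2 248.2 -28.5] tz [-0.002 -0.002 -1.   ] yhead 176.2 F [-0.7 -0.1 -0.5] w 85.3288 0.0
```

```bash
python3 -m handwheel '[{"x":0,"y":0,"z":-0.01,"ax":0,"ay":0,"az":0},{"x":0,"y":0,"z":0,"ax":0,"ay":0,"az":0},{"x":0,"y":0,"z":0,"ax":0,"ay":0,"az":0},{"x":0,"y":0,"z":0,"ax":0,"ay":0,"az":0},{"x":0,"y":0,"z":0,"ax":0,"ay":0,"az":0},{"x":0,"y":0,"z":0,"ax":0,"ay":0,"az":0},{"x":0,"y":0,"z":0,"ax":0,"ay":0,"az":0},{"x":0,"y":0,"z":0,"ax":0,"ay":0,"az":0}]' -1; python3 st.py
```

```text
clock: 6.85
position: [468.1, 249.1, -28.1]
ee_rot: [-0.683, 0.73, -0.0, 0.001]
contact_force: [-0.5, 0.7, 5.5]
gripper_width: 19.8
grasp_force: 60.5
6.85 j [ 0.795  0.498 -0.481  0.    -0.592 -0.862] p [468.1 249.1 -28.1] tz [ 0.001  0.001 -1.   ] yhead 176.2 F [-0.5  0.7  5.5] w 19.7744 60.4883
```

```bash
python3 - <<'E'
from h import *
for z in (0,40,80,120,160,200):
  for uv in ((438,197),(442,153)):
    p=ray('top0.png',*uv,z); print(z,uv,p.round(),proj('scene0.png',p).round())
E
python3 -m handwheel '[{"x":0,"y":0,"z":0.02,"ax":0,"ay":0,"az":0},{"x":0,"y":0,"z":0.06,"ax":0,"ay":0,"az":0},{"x":0,"y":0,"z":0.07,"ax":0,"ay":0,"az":0},{"x":0,"y":0,"z":0.07,"ax":0,"ay":0,"az":0},{"x":0,"y":0,"z":0.07,"ax":0,"ay":0,"az":0},{"x":0,"y":0,"z":0.07,"ax":0,"ay":0,"az":0},{"x":0,"y":0,"z":0.07,"ax":0,"ay":0,"az":0},{"x":0,"y":0,"z":0.06,"ax":0,"ay":0,"az":0}]'; python3 st.py
python3 - <<'E'
from h import *
snap('wrist','w5.png'); snap('scene','s5.png')
a=cv2.imread('pics/w5.png'); b=cv2.imread('pics/s5.png')[100:310,170:450]
b=cv2.resize(b,(400,300)); a=cv2.resize(a,(400,250)); cv2.imwrite('pics/m5.png',np.vstack([a,b]))
E
```

```text
0 (438, 197) [ 545. -209.    0.] [[399. 200.]]
0 (442, 153) [ 664. -222.    0.] [[374. 186.]]
40 (438, 197) [ 539. -197.   40.] [[399. 189.]]
40 (442, 153) [ 655. -209.   40.] [[374. 176.]]
80 (438, 197) [ 534. -184.   80.] [[399. 178.]]
80 (442, 153) [ 645. -196.   80.] [[374. 166.]]
120 (438, 197) [ 528. -171.  120.] [[399. 166.]]
120 (442, 153) [ 635. -183.  120.] [[375. 155.]]
160 (438, 197) [ 523. -159.  160.] [[399. 153.]]
160 (442, 153) [ 625. -170.  160.] [[375. 144.]]
200 (438, 197) [ 517. -146.  200.] [[399. 140.]]
200 (442, 153) [ 615. -156.  200.] [[376. 132.]]
clock: 7.65
position: [467.5, 248.7, 70.1]
ee_rot: [-0.683, 0.73, 0.0, 0.0]
contact_force: [-0.7, -0.7, -3.3]
gripper_width: 20.2
grasp_force: 59.5
7.65 j [ 0.795  0.351 -0.392 -0.    -0.827 -0.862] p [467.5 248.7  70.1] tz [-0.  0. -1.] yhead 176.2 F [-0.7 -0.7 -3.3] w 20.1643 59.5187
```

View pics/m5.png

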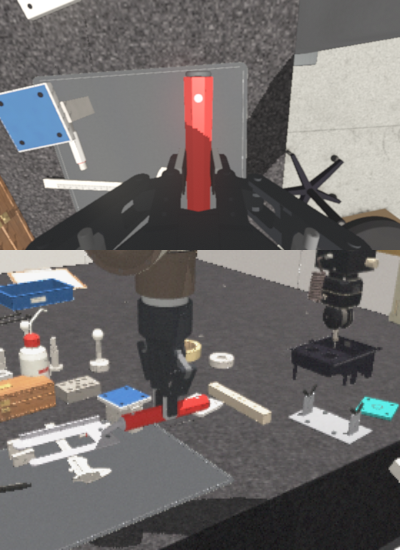

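```bash
python3 -m handwheel '[{"x":-0.008,"y":-0.109,"z":0,"ax":0,"ay":0,"az":-0.056},{"x":-0.008,"y":-0.109,"z":0,"ax":0,"ay":0,"az":-0.056},{"x":-0.008,"y":-0.109,"z":0,"ax":0,"ay":0,"az":-0.056},{"x":-0.008,"y":-0.109,"z":0,"ax":0,"ay":0,"az":-0.056},{"x":-0.009,"y":-0.109,"z":0,"ax":0,"ay":0,"az":-0.056},{"x":-0.009,"y":-0.109,"z":0,"ax":0,"ay":0,"az":-0.056},{"x":-0.009,"y":-0.109,"z":0,"ax":0,"ay":0,"az":-0.056},{"x":-0.009,"y":-0.109,"z":0,"ax":0,"ay":0,"az":-0.056}]'; python3 st.py
python3 -c "
from h import *; snap('wrist','w6.png')"
python3 -m handwheel '[{"x":-0.008,"y":-0.109,"z":0,"ax":0,"ay":0,"az":-0.056},{"x":-0.008,"y":-0.109,"z":0,"ax":0,"ay":0,"az":-0.056},{"x":-0.008,"y":-0.109,"z":0,"ax":0,"ay":0,"az":-0.056},{"x":-0.008,"y":-0.109,"z":0,"ax":0,"ay":0,"az":-0.056},{"x":-0.009,"y":-0.109,"z":0,"ax":0,"ay":0,"az":-0.056},{"x":-0.009,"y":-0.109,"z":0,"ax":0,"ay":0,"az":-0.056},{"x":-0.009,"y":-0.109,"z":0,"ax":0,"ay":0,"az":-0.056},{"x":-0.009,"y":-0.113,"z":0,"ax":0,"ay":0,"az":-0.054}]'; python3 st.py
python3 - <<'E'
from h import *
snap('wrist','w7.png'); snap('top','top7.png')
f='w6.png'; im=np.load('pics/'+f+'.npz')['im'].astype(int)
P=proj(f,[[440,-101,4],[505.6,-58.4,4],[513.2,-133,4],[364.4,-70.9,4]]); print(P.round(1))
u,v=P[0]; x0,y0=int(max(0,u-130)),int(max(0,v-90))
if 0<u<640 and 0<v<400: seg(f,(im.min(2)>120),4,[x0,y0,int(min(640,u+130)),int(min(400,v+90))],'cradle w6')
E
```

```text
clock: 8.55
position: [453.4, 73.3, 68.5]
ee_rot: [-0.388, 0.922, 0.0, -0.001]
contact_force: [-0.1, 0.3, -2.2]
gripper_width: 20.0
grasp_force: 59.6
8.55 j [ 0.515  0.249 -0.557 -0.    -0.766 -1.289] p [453.4  73.3  68.5] tz [-0.001 -0.    -1.   ] yhead 135.6 F [-0.1  0.3 -2.2] w 20.0426 59.5535
clock: 9.4
position: [439.9, -101.6, 68.6]
ee_rot: [-0.048, 0.999, 0.0, -0.001]
contact_force: [0.1, 0.3, -2.9]
gripper_width: 19.9
grasp_force: 59.6
9.4 j [ 0.135  0.236 -0.575 -0.    -0.761 -1.609] p [ 439.9 -101.6   68.6] tz [-0.001  0.    -1.   ] yhead 95.5 F [ 0.1  0.3 -2.9] w 19.9464 59.6139
[[171.5  34.8]
 [165.3 134.9]
 [ 84.8  74.3]
 [265.4 -12.5]]
cradle w6 13222 rect [443.7 -97.4] [137.   79.8] 2.8 centroid [452.  -94.9] axis deg 167.8
```

```bash
python3 -m handwheel '[{"x":0,"y":0,"z":-0.04,"ax":0,"ay":0,"az":0},{"x":0,"y":0,"z":-0.05,"ax":0,"ay":0,"az":0},{"x":0,"y":0,"z":-0.05,"ax":0,"ay":0,"az":0},{"x":0,"y":0,"z":-0.04,"ax":0,"ay":0,"az":0},{"x":0,"y":0,"z":-0.03,"ax":0,"ay":0,"az":0},{"x":0,"y":0,"z":-0.02,"ax":0,"ay":0,"az":0},{"x":0,"y":0,"z":-0.01,"ax":0,"ay":0,"az":0},{"x":0,"y":0,"z":0,"ax":0,"ay":0,"az":0}]'; python3 st.py
python3 - <<'E'
from h import *
s=arm.read_state(); print(s['wrist_torque'])
snap('scene','s8.png'); snap('wrist','w8.png')
h=hsv('w8.png'); H,S,V=h[...,0],h[...,1],h[...,2]; seg('w8.png',((H<12)|(H>168))&(S>120)&(V>60),66,show='red')
a=cv2.imread('pics/s8.png')[150:270,300:460]; b=cv2.imread('pics/w7.png')
cv2.imwrite('pics/m8.png',np.hstack([cv2.resize(b,(400,250)),cv2.resize(a,(333,250))]))
E
```

```text
clock: 10.3
position: [440.6, -100.8, 20.9]
ee_rot: [-0.05, 0.999, -0.0, -0.0]
contact_force: [-0.1, 0.7, -2.7]
gripper_width: 20.2
grasp_force: 59.7
10.3 j [ 0.137  0.315 -0.628  0.    -0.628 -1.607] p [ 440.6 -100.8   20.9] tz [-0. -0. -1.] yhead 95.7 F [-0.1  0.7 -2.7] w 20.1658 59.6896
[0.03738151 0.02986305 0.03926715]
red 8410 rect [ 431.6 -100. ] [125.6  23.2] 5.7 centroid [ 424.1 -101. ] axis deg -174.2
```

View pics/m8.png

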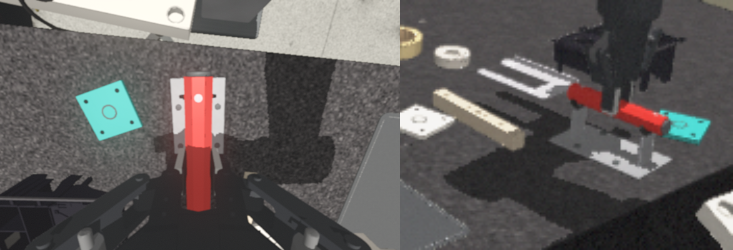

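```bash
python3 -m handwheel '[{"x":0,"y":0,"z":-0.01,"ax":0,"ay":0,"az":0},{"x":0,"y":0,"z":-0.01,"ax":0,"ay":0,"az":0},{"x":0,"y":0,"z":-0.01,"ax":0,"ay":0,"az":0},{"x":0,"y":0,"z":-0.005,"ax":0,"ay":0,"az":0},{"x":0,"y":0,"z":0,"ax":0,"ay":0,"az":0},{"x":0,"y":0,"z":0,"ax":0,"ay":0,"az":0},{"x":0,"y":0,"z":0,"ax":0,"ay":0,"az":0},{"x":0,"y":0,"z":0,"ax":0,"ay":0,"az":0}]'; python3 st.py
```

```text
clock: 11.2
position: [441.4, -101.4, 18.3]
ee_rot: [-0.052, 0.999, -0.001, 0.001]
contact_force: [-9.9, 1.8, 32.1]
gripper_width: 20.1
grasp_force: 63.9
11.2 j [ 0.136  0.32  -0.632  0.003 -0.617 -1.606] p [ 441.4 -101.4   18.3] tz [ 0.002 -0.002 -1.   ] yhead 95.9 F [-9.9  1.8 32.1] w 20.0819 63.8997
```

```bash
python3 -m handwheel '[{"x":0,"y":0,"z":0.015,"ax":0,"ay":0,"az":0},{"x":0,"y":0,"z":0,"ax":0,"ay":0,"az":0},{"x":0,"y":0,"z":0,"ax":0,"ay":0,"az":0},{"x":0,"y":0,"z":0,"ax":0,"ay":0,"az":0},{"x":0,"y":0,"z":0.02,"ax":0,"ay":0,"az":0},{"x":0,"y":0,"z":0.1,"ax":0,"ay":0,"az":0},{"x":0,"y":0,"z":0.1,"ax":0,"ay":0,"az":0},{"x":0,"y":0,"z":0.1,"ax":0,"ay":0,"az":0}]' 1; python3 st.py
python3 -m handwheel '[{"x":0,"y":0.05,"z":0.1,"ax":-0.09,"ay":-0.009,"az":0},{"x":0,"y":0.05,"z":0.05,"ax":-0.09,"ay":-0.009,"az":0},{"x":0,"y":0.05,"z":0,"ax":-0.09,"ay":-0.009,"az":0},{"x":0,"y":0.05,"z":0,"ax":-0.09,"ay":-0.009,"az":0},{"x":0,"y":0.05,"z":0,"ax":-0.07,"ay":-0.007,"az":0},{"x":0,"y":0.05,"z":0,"ax":-0.07,"ay":-0.007,"az":0},{"x":0,"y":0,"z":0,"ax":0,"ay":0,"az":0},{"x":0,"y":0,"z":0,"ax":0,"ay":0,"az":0}]'; python3 st.py
python3 - <<'E'
from h import *; import json
L=[json.loads(l) for l in open('log.jsonl')]
snap('top','top9.png'); h=hsv('top9.png'); H,S,V=h[...,0],h[...,1],h[...,2]; seg('top9.png',((H<12)|(H>168))&(S>120)&(V>60),66,[330,170,470,280],show='red')
A=[];B=[]
for k in L[:-1]:
    j=np.array(k['joints']);p=np.array(k['position']);c,s_=np.cos(j[0]),np.sin(j[0]);r=p[0]*c+p[1]*s_;la=-p[0]*s_+p[1]*c
    t=j[1]-j[2]; A+=[[1,np.sin(j[1]),np.cos(t),np.sin(t),0],[0,np.cos(j[1]),-np.sin(t),np.cos(t),1]];B+=[r,p[2]]; print(round(la,1),end=' ')
x,res,rk,sv=np.linalg.lstsq(np.array(A),B,rcond=None);print('\na1,L2,L4,e,h-d',x.round(1),'rms',np.sqrt(res/len(B)),sv.round(2))
E
```

```text
clock: 12.0
position: [440.3, -100.9, 81.7]
ee_rot: [-0.05, 0.999, -0.0, -0.001]
contact_force: [0.6, -0.2, -0.8]
gripper_width: 85.4
grasp_force: 0.0
12.0 j [ 0.136  0.217 -0.558  0.    -0.796 -1.607] p [ 440.3 -100.9   81.7] tz [-0.001 -0.    -1.   ] yhead 95.7 F [ 0.6 -0.2 -0.8] w 85.3869 0.0
clock: 12.8
position: [438.9, -46.0, 104.8]
ee_rot: [-0.045, 0.933, -0.356, 0.013]
contact_force: [-0.2, -0.1, 0.2]
gripper_width: 85.3
grasp_force: 0.0
12.8 j [ 0.665  0.311 -0.845  0.72  -1.006 -2.718] p [438.9 -46.  104.8] tz [ 0.056 -0.664 -0.746] yhead 95.8 F [-0.2 -0.1  0.2] w 85.2759 0.0
red 519 rect [ 438.1 -100.6] [140.   23.6] 6.6 centroid [ 437.  -100.5] axis deg -173.5
-159.7 -159.7 -159.7 -159.7 -159.8 -159.8 -159.9 -159.8 -159.8 -159.8 -159.9 -159.7 -159.7 -159.7 -159.8 -160.5 -159.8 
a1,L2,L4,e,h-d [ 2.000e-01  5.641e+02  4.209e+02  9.000e-01 -1.752e+02] rms [0.31342601] [7.1  5.8  0.67 0.62 0.39]
```

```bash
cat > kin.py <<'E'
from h import *; from scipy.optimize import least_squares; import json,itertools
X=lambda a:R.from_euler('x',a); Y=lambda a:R.from_euler('y',a); Z=lambda a:R.from_euler('z',a)
def fk(j,q,s=(1,1)):
    L2,L4,h,d,b,lat=q
    A=Z(j[0]); p=np.array([0,0,h])+A.apply([0,lat,0]); p=p+(A*Y(j[1])).apply([0,0,L2])
    F=A*Y(j[1]-j[2]); p=p+F.apply([L4,0,0]); W=F*X(s[0]*j[3]); p=p+W.apply([0,b,0]); T=W*Y(-j[4]); p=p+T.apply([d,0,0])
    return p,T*X(s[1]*j[5])
if __name__=='__main__':
    L=[json.loads(l) for l in open('log.jsonl')]
    for s in itertools.product((1,-1),(1,-1)):
        def f(q): return np.concatenate([np.r_[fk(k['joints'],q,s)[0]-k['position'], 100*(fk(k['joints'],q,s)[1].apply([1,0,0])-R.from_quat(k['ee_rot']).apply([0,0,1]))] for k in L])
        r=least_squares(f,[564,421,100,275,-160,0],x_scale=[1,1,1,1,1,1]); print(s,r.x.round(1),np.sqrt(np.mean(r.fun**2)).round(2),np.abs(r.fun[-6:]).round(1))
        print([(fk(k['joints'],r.x,s)[1].inv()*R.from_quat(k['ee_rot'])).as_matrix().round(2).tolist() for k in (L[-1],L[0])])
E
python3 kin.py
```

```text
(1, 1) [ 562.2  416.2 -195.   -25.1   92.3 -258.2] 19.96 [  4.9 136.1 102.1  68.7  87.7   0. ]
[[[0.6, 0.7, 0.38], [0.42, -0.68, 0.6], [0.68, -0.2, -0.7]], [[0.0, -0.0, 1.0], [-0.87, 0.49, 0.0], [-0.49, -0.87, 0.0]]]
(1, -1) [ 562.2  416.2 -195.   -25.1   92.3 -258.2] 19.96 [  4.9 136.1 102.1  68.7  87.7   0. ]
[[[0.6, 0.7, 0.38], [-0.23, -0.3, 0.93], [0.76, -0.65, -0.01]], [[0.0, -0.0, 1.0], [-1.0, 0.0, 0.0], [-0.0, -1.0, -0.0]]]
(-1, 1) [ 564.9  421.8  160.6  335.3 -159.8   -0. ] 0.01 [0. 0. 0. 0. 0. 0.]
[[[-0.0, -0.0, 1.0], [-0.66, -0.75, -0.0], [0.75, -0.66, -0.0]], [[0.0, 0.0, 1.0], [-0.87, 0.49, -0.0], [-0.49, -0.87, 0.0]]]
(-1, -1) [ 564.9  421.8  160.6  335.3 -159.8   -0. ] 0.01 [0. 0. 0. 0. 0. 0.]
[[[-0.0, -0.0, 1.0], [-1.0, 0.0, -0.0], [-0.0, -1.0, -0.0]], [[0.0, 0.0, 1.0], [-1.0, 0.0, 0.0], [-0.0, -1.0, 0.0]]]
```

```bash
python3 - <<'E'
from h import *
for f in ('w1.png','w3.png','w4.png','w5.png','w6.png','top0.png','top9.png','top7.png'):
    h=hsv(f); H,S,V=h[...,0],h[...,1],h[...,2]
    try: seg(f,(H>100)&(H<125)&(S>130)&(V>60),59+ (0),[255,120,310,170] if 'top' in f else None,f)
    except Exception as e: print(f,e)
h=hsv('top9.png'); H,S,V=h[...,0],h[...,1],h[...,2]
seg('top9.png',V>150,8,[320,140,358,180],'white')
E
cat > ik.py <<'E'
from kin import *
q0=[564.9,421.8,160.6,335.3,-159.8,0]; M=R.from_matrix([[0,0,1],[-1,0,0],[0,-1,0]])
lo=np.array([-3.14,-1.21,-1.07,-3.16,-2.99,-3.1]);hi=np.array([3.14,2.06,1.41,2.05,-.16,3.1])
def FK(j): p,T=fk(j,q0,(-1,-1)); return p,T*M
def IK(p,Q,j0):
    def f(j): a,b=FK(j); return np.r_[(a-p),200*(b.inv()*Q).as_rotvec()]
    r=least_squares(f,np.clip(j0,lo+.001,hi-.001),bounds=(lo,hi)); return r.x,np.abs(r.fun).max()
def tool(h,head,roll,alpha,off,pitch=0):
    """handle centre h, heading/roll(deg) of lifter; alpha=tool angle in lifter frame at grasp; off TCP beyond axis"""
    Lf=Z(np.radians(head))*Y(np.radians(pitch))*X(np.radians(roll)); Q=Lf*X(np.radians(alpha))*R.from_matrix(np.array([[-1,0,0],[0,1,0],[0,0,-1]]).T)
    return np.array(h)+Q.apply([0,0,off]),Q
E
python3 - <<'E'
from ik import *
s=arm.read_state(); j=s['joints']; print(FK(j)[0]-s['position'], (FK(j)[1].inv()*R.from_quat(s['ee_rot'])).magnitude())
print(R.from_quat(s['ee_rot']).as_matrix().round(2)); print(tool([0,0,0],6,0,-43,41)[1].as_matrix().round(2))
for al in(-45,-90):
  j=s['joints'];print('alpha',al)
  for n,(h,hd,ro) in {'grasp':((438,-100.6,60),6.4,0),'lift':((438,-100.6,100),6.4,0),'pre':((385,178,60),8,0),'in':((497,190,57),8,0),'up':((497,190,90),8,0),'back':((420,150,100),0,0),'f0':((392,94,45),0,0),'f45':((392,94,45),0,45),'f90':((392,94,45),0,90),'f110':((392,94,45),0,110),'f120':((392,94,45),0,120),'push':((448,73,44),0,90),'back':((438,-100.6,90),6.4,0)}.items():
    j,e=IK(*tool(h,hd,ro,al,47),j); print(n,j.round(2),round(e,1))
E
```

```text
w1.png 28 rect [664.  184.2] [14.7  1.3] 9.2 centroid [664.8 184.1] axis deg -170.7
w3.png 3 rect [667.7 184.3] [0.  1.4] 86.1 centroid [667.7 184.3] axis deg 176.1
w4.png attempt to get argmax of an empty sequence
w5.png 7 rect [669.2 184.6] [4.4 0.5] 6.7 centroid [669.3 184.5] axis deg -173.5
w6.png attempt to get argmax of an empty sequence
top0.png 500 rect [656.4 213.4] [59.8 60. ] 8.0 centroid [655.3 213.2] axis deg 132.5
top9.png 505 rect [656.4 213.4] [59.8 60. ] 8.0 centroid [655.2 213.1] axis deg 123.2
top7.png 507 rect [656.4 213.5] [59.8 60.1] 8.0 centroid [655.2 213.3] axis deg 102.6
white 764 rect [642.2  55.3] [74.1 73.5] 14.5 centroid [642.   55.2] axis deg 50.9
[ 5.68434189e-14  1.27897692e-13 -4.26325641e-14] 2.387098045216295e-16
[[-1.   -0.07  0.06]
 [-0.09  0.74 -0.66]
 [ 0.01 -0.67 -0.75]]
[[-0.99 -0.08  0.07]
 [-0.1   0.73 -0.68]
 [ 0.   -0.68 -0.73]]
alpha -45
grasp [ 0.36  0.44 -1.05  1.25 -0.81 -3.03] 0.0
lift [ 0.41  0.36 -1.01  1.1  -0.86 -2.89] 0.0
pre [ 1.09  0.56 -0.7   0.49 -1.06 -2.93] 0.0
in [ 0.91  0.65 -0.5   0.6  -1.11 -2.81] 0.0
up [ 0.92  0.6  -
[... 222 characters left out ...]
5  0.66 -0.41 -1.15 -1.3  -0.5 ] 0.0
f120 [-0.3   0.77 -0.38 -1.19 -1.45 -0.4 ] 0.0
push [-0.08  0.52 -0.34 -0.95 -1.05 -0.85] 0.0
alpha -90
grasp [ 0.58  0.84 -0.88  1.   -1.4  -3.1 ] 33.4
lift [ 0.58  0.76 -0.92  1.02 -1.43 -3.1 ] 26.9
pre [ 1.17  0.97 -0.56  0.54 -1.6  -3.1 ] 4.3
in [ 0.99  1.02 -0.4   0.73 -1.68 -3.04] 0.0
up [ 0.99  0.96 -0.42  0.73 -1.71 -3.01] 0.0
back [ 0.58  0.78 -0.91  1.01 -1.42 -3.1 ] 28.6
f0 [ 1.02  0.98 -0.62  0.54 -1.53 -3.1 ] 11.4
f45 [ 0.93  0.55 -0.79  0.53 -0.98 -2.98] 0.0
f90 [ 0.64  0.29 -0.77 -0.   -0.51 -2.21] 0.0
f110 [ 0.34  0.31 -0.59 -0.57 -0.64 -1.45] 0.0
f120 [ 0.16  0.35 -0.52 -0.79 -0.77 -1.14] 0.0
push [ 0.52  0.36 -0.65  0.   -0.56 -2.09] 0.0
```

```bash
cat >> ik.py <<'E'
def need(target,name='',ref=None):
    s=arm.read_state(); p,Q=target; p0,Q0=(s['position'],R.from_quat(s['ee_rot'])) if ref is None else ref
    d=p-p0; rv=np.degrees((Q*Q0.inv()).as_rotvec()); j,e=IK(p,Q,s['joints'])
    print(name,'d',d.round(1),'share',(d/200).round(3),'rot deg',rv.round(2),'share',(rv/90).round(4),'| j',j.round(2),round(e,1))
E
python3 - <<'E'
from ik import *
a=tool((438,-100.6,60),6.4,0,-45,-20); b=tool((438,-100.6,60),6.4,0,-45,46)
need(a,'pre'); need(b,'grasp',a)
h=hsv('w1.png'); print(h[170:210:10,60].tolist())
E
```

```text
pre d [ -2.4 -40.  -31. ] share [-0.012 -0.2   -0.155] rot deg [-3.22 -0.77  1.1 ] share [-0.0358 -0.0085  0.0123] | j [ 0.57  0.36 -0.97  0.93 -0.92 -2.86] 0.0
grasp d [  5.2 -46.4 -46.7] share [ 0.026 -0.232 -0.233] rot deg [0. 0. 0.] share [0. 0. 0.] | j [ 0.36  0.44 -1.05  1.24 -0.81 -3.03] 0.0
[[106, 126, 194], [106, 128, 193], [105, 127, 193], [105, 128, 194]]
```

```bash
python3 -m handwheel '[{"x":-0.004,"y":-0.066,"z":-0.05,"ax":-0.012,"ay":-0.003,"az":0.004},{"x":-0.004,"y":-0.067,"z":-0.05,"ax":-0.012,"ay":-0.003,"az":0.004},{"x":-0.004,"y":-0.067,"z":-0.055,"ax":-0.012,"ay":-0.003,"az":0.004},{"x":0.006,"y":-0.052,"z":-0.052,"ax":0,"ay":0,"az":0},{"x":0.006,"y":-0.06,"z":-0.06,"ax":0,"ay":0,"az":0},{"x":0.006,"y":-0.06,"z":-0.06,"ax":0,"ay":0,"az":0},{"x":0.006,"y":-0.06,"z":-0.06,"ax":0,"ay":0,"az":0},{"x":0,"y":0,"z":0,"ax":0,"ay":0,"az":0}]'; python3 st.py
python3 - <<'E'
from ik import *
need(tool((438,-100.6,60),6.4,0,-45,46),'grasp')
for f in ('w1.png','w3.png','w5.png'):
    h=hsv(f); H,S,V=h[...,0],h[...,1],h[...,2]; seg(f,(H>100)&(H<112)&(S>100)&(V>100),59,None,f)
E
```

```text
clock: 13.65
position: [439.9, -135.6, 27.7]
ee_rot: [-0.049, 0.922, -0.383, 0.02]
contact_force: [-0.5, 0.0, 1.0]
gripper_width: 85.7
grasp_force: 0.0
13.65 j [ 0.359  0.436 -1.053  1.242 -0.81  -3.033] p [ 439.9 -135.6   27.7] tz [ 0.075 -0.704 -0.706] yhead 96.1 F [-0.5  0.   1. ] w 85.693 0.0
grasp d [ 1.7  2.7 -0.2] share [ 0.009  0.013 -0.001] rot deg [ 0.07 -0.01  0.3 ] share [ 0.0007 -0.0001  0.0033] | j [ 0.36  0.44 -1.05  1.24 -0.81 -3.03] 0.0
w1.png 7329 rect [657.4 214.8] [65.7 64.7] 8.0 centroid [656.3 213.2] axis deg -141.5
w3.png 7556 rect [657.4 214.8] [65.7 64.8] 7.9 centroid [655.8 213.4] axis deg 50.0
w5.png 7537 rect [657.4 214.8] [65.7 64.8] 7.9 centroid [655.8 213.4] axis deg 49.7
```

```bash
python3 -m handwheel '[{"x":0.005,"y":0.01,"z":0,"ax":0,"ay":0,"az":0},{"x":0,"y":0,"z":0,"ax":0,"ay":0,"az":0},{"x":0,"y":0,"z":0,"ax":0,"ay":0,"az":0},{"x":0,"y":0,"z":0,"ax":0,"ay":0,"az":0},{"x":0,"y":0,"z":0,"ax":0,"ay":0,"az":0},{"x":0,"y":0,"z":0,"ax":0,"ay":0,"az":0},{"x":0,"y":0,"z":0,"ax":0,"ay":0,"az":0},{"x":0,"y":0,"z":0,"ax":0,"ay":0,"az":0}]' -1; python3 st.py
python3 - <<'E'
from h import *
snap('top','top10.png'); snap('scene','s10.png')
h=hsv('top10.png'); H,S,V=h[...,0],h[...,1],h[...,2]; seg('top10.png',((H<12)|(H>168))&(S>120)&(V>60),66,[330,170,470,280],show='red')
print(arm.read_state()['wrist_torque'])
E
```

```text
clock: 14.45
position: [443.0, -131.6, 30.0]
ee_rot: [-0.051, 0.921, -0.385, 0.023]
contact_force: [-1.7, 1.7, 9.3]
gripper_width: 20.1
grasp_force: 60.3
14.45 j [ 0.372  0.436 -1.048  1.234 -0.817 -3.03 ] p [ 443.  -131.6   30. ] tz [ 0.082 -0.707 -0.703] yhead 96.3 F [-1.7  1.7  9.3] w 20.0837 60.3366
red 219 rect [ 398.  -105.2] [59.2 23.5] 6.5 centroid [ 397.9 -105.1] axis deg -173.4
[-0.27663077  0.36072925 -0.26478259]
```

```bash
cat >> ik.py <<'E'
def LP(h,head,roll=0,pitch=0): return np.array(h,float), Z(np.radians(head))*Y(np.radians(pitch))*X(np.radians(roll))
def setG(h,head):
    s=arm.read_state(); Q=R.from_quat(s['ee_rot']); p,L=LP(h,head); np.savez('G.npz',p=Q.inv().apply(p-s['position']),q=(Q.inv()*L).as_quat())
def T(h,head,roll=0,pitch=0):
    g=np.load('G.npz'); p,L=LP(h,head,roll,pitch); Q=L*R.from_quat(g['q']).inv(); return p-Q.apply(g['p']),Q
def lifter():
    g=np.load('G.npz'); s=arm.read_state(); Q=R.from_quat(s['ee_rot']); p=s['position']+Q.apply(g['p']); L=Q*R.from_quat(g['q']); e=L.as_euler('ZYX',degrees=True)
    print('handle',p.round(1),'head,pitch,roll',e.round(1),'fork',(p+L.apply([161,0,-8])).round(1)); return p,L
E
python3 - <<'E'
from ik import *
setG((440,-101.1,60),6.4); lifter()
a=T((440,-101.1,115),6.4); need(a,'up'); b=T((394.6,177.3,100),8); need(b,'pre',a); c=T((394.6,177.3,54),8); need(c,'down',b)
d=T((657-159.4+4, 214.2-22.4+.6,54),8); need(d,'in',c)
E
```

```text
handle [ 440.  -101.1   60. ] head,pitch,roll [ 6.4  0.  -0. ] fork [600.  -83.2  52. ]
up d [ 0.  0. 55.] share [0.    0.    0.275] rot deg [0. 0. 0.] share [0. 0. 0.] | j [ 0.44  0.33 -0.99  1.05 -0.9  -2.84] 0.0
pre d [-44.6 278.5 -15. ] share [-0.223  1.392 -0.075] rot deg [0.  0.  1.6] share [0.     0.     0.0178] | j [ 1.08  0.49 -0.65  0.48 -1.16 -2.87] 0.0
down d [  0.   0. -46.] share [ 0.    0.   -0.23] rot deg [0. 0. 0.] share [0. 0. 0.] | j [ 1.08  0.57 -0.68  0.51 -1.06 -2.93] 0.0
in d [107.   15.1   0. ] share [0.535 0.075 0.   ] rot deg [0. 0. 0.] share [0. 0. 0.] | j [ 0.92  0.66 -0.49  0.6  -1.12 -2.81] 0.0
```

```bash
python3 -m handwheel '[{"x":0,"y":0,"z":0.05,"ax":0,"ay":0,"az":0},{"x":0,"y":0,"z":0.1,"ax":0,"ay":0,"az":0},{"x":0,"y":0,"z":0.1,"ax":0,"ay":0,"az":0},{"x":-0.01,"y":0.07,"z":0.025,"ax":0,"ay":0,"az":0},{"x":-0.02,"y":0.14,"z":0,"ax":0,"ay":0,"az":0.003},{"x":-0.02,"y":0.14,"z":0,"ax":0,"ay":0,"az":0.003},{"x":-0.02,"y":0.14,"z":0,"ax":0,"ay":0,"az":0.003},{"x":-0.02,"y":0.14,"z":0,"ax":0,"ay":0,"az":0.003}]'; python3 st.py
python3 -m handwheel '[{"x":-0.02,"y":0.14,"z":0,"ax":0,"ay":0,"az":0.003},{"x":-0.02,"y":0.14,"z":0,"ax":0,"ay":0,"az":0.003},{"x":-0.02,"y":0.14,"z":-0.005,"ax":0,"ay":0,"az":0},{"x":-0.03,"y":0.14,"z":-0.01,"ax":0,"ay":0,"az":0},{"x":-0.03,"y":0.14,"z":-0.02,"ax":0,"ay":0,"az":0},{"x":-0.03,"y":0.06,"z":-0.02,"ax":0,"ay":0,"az":0},{"x":0,"y":0,"z":-0.02,"ax":0,"ay":0,"az":0},{"x":0,"y":0,"z":0,"ax":0,"ay":0,"az":0}]'; python3 st.py
cat > chk.py <<'E'
from ik import *; import sys
n=sys.argv[1]; f='top'+n+'.png'; p,L=lifter(); snap('top',f); snap('scene','s'+n+'.png'); 
h=hsv(f); H,S,V=h[...,0],h[...,1],h[...,2]
def fit(m,z,tag):
    v,u=np.nonzero(m); P=np.array([ray(f,a,b,z)[:2] for a,b in zip(u,v)]); Q=L.inv().apply(np.c_[P-p[:2],np.zeros(len(P))])[:,:2]; return Q
# bright steel pixels in a window ahead of the handle, in lifter coords at tine height
pts=np.array([[x,y] for x in range(165,222,3) for y in np.arange(-60,60,.5)])
W=p+L.apply(np.c_[pts,np.full(len(pts),-8)]); uv=proj(f,W).astype(np.float32)
vals=cv2.remap(V.astype(np.float32),uv[:,0].copy(),uv[:,1].copy(),cv2.INTER_LINEAR).reshape(-1,240).mean(0)
th=(vals.max()+np.median(vals))/2; i=np.nonzero(np.diff((vals>th).astype(int)))[0]
print('tine edges y (exp -41 -17 17.5 33):',np.arange(-60,60,.5)[i],'th',th.round())
E
python3 chk.py 11
```

```text
clock: 15.35
position: [423.7, -3.2, 82.3]
ee_rot: [-0.061, 0.922, -0.382, 0.025]
contact_force: [1.2, 1.4, -2.1]
gripper_width: 20.2
grasp_force: 59.4
15.35 j [ 0.802  0.374 -0.874  0.713 -1.01  -2.845] p [423.7  -3.2  82.3] tz [ 0.093 -0.701 -0.707] yhead 97.5 F [ 1.2  1.4 -2.1] w 20.1837 59.3637
clock: 16.15
position: [393.5, 146.1, 67.2]
ee_rot: [-0.065, 0.921, -0.383, 0.026]
contact_force: [0.3, -0.1, -2.7]
gripper_width: 20.3
grasp_force: 59.4
16.15 j [ 1.089  0.491 -0.657  0.469 -1.152 -2.876] p [393.5 146.1  67.2] tz [ 0.098 -0.702 -0.705] yhead 98.0 F [ 0.3 -0.1 -2.7] w 20.2842 59.358
handle [389.8 176.4  97.3] head,pitch,roll [8.  0.2 0.2] fork [549.2 198.7  88.7]
tine edges y (exp -41 -17 17.5 33): [-41.  -17.5  17.   32.5] th 166.0
```

```bash
python3 - <<'E'
from ik import *
c=T((391,176.7,54),8); need(c,'down'); d=T((492.3,190.9,54),8); need(d,'in',c)
E
```

```text
down d [  1.    0.7 -43.7] share [ 0.005  0.003 -0.219] rot deg [-0.2  -0.2   0.08] share [-0.0022 -0.0022  0.0009] | j [ 1.08  0.57 -0.69  0.5  -1.06 -2.94] 0.0
in d [101.3  14.2   0. ] share [0.507 0.071 0.   ] rot deg [0. 0. 0.] share [0. 0. 0.] | j [ 0.93  0.65 -0.5   0.6  -1.11 -2.82] 0.0
```

```bash
python3 -m handwheel '[{"x":0.005,"y":0.003,"z":-0.06,"ax":-0.002,"ay":-0.002,"az":0.001},{"x":0,"y":0,"z":-0.08,"ax":0,"ay":0,"az":0},{"x":0,"y":0,"z":-0.06,"ax":0,"ay":0,"az":0},{"x":0,"y":0,"z":-0.019,"ax":0,"ay":0,"az":0},{"x":0.05,"y":0.007,"z":0,"ax":0,"ay":0,"az":0},{"x":0.05,"y":0.007,"z":0,"ax":0,"ay":0,"az":0},{"x":0,"y":0,"z":0,"ax":0,"ay":0,"az":0},{"x":0,"y":0,"z":0,"ax":0,"ay":0,"az":0}]'; python3 st.py; python3 chk.py 12
python3 - <<'E'
from ik import *
d=T((492.3,190.9,54),8); need(d,'in')
E
```

```text
clock: 17.05
position: [415.8, 150.5, 24.2]
ee_rot: [-0.064, 0.921, -0.383, 0.029]
contact_force: [-0.8, -0.7, -2.7]
gripper_width: 20.4
grasp_force: 59.4
17.05 j [ 1.049  0.582 -0.654  0.525 -1.068 -2.914] p [415.8 150.5  24.2] tz [ 0.102 -0.703 -0.704] yhead 97.8 F [-0.8 -0.7 -2.7] w 20.3588 59.3548
handle [411.8 180.8  54.3] head,pitch,roll [ 8.  -0.1  0.1] fork [571.3 203.3  46.5]
tine edges y (exp -41 -17 17.5 33): [-40.5 -17.5  17.   32.5] th 178.0
in d [80.8 10.1 -0.2] share [ 0.404  0.051 -0.001] rot deg [-0.11  0.04 -0.05] share [-0.0013  0.0005 -0.0005] | j [ 0.93  0.65 -0.5   0.6  -1.11 -2.82] 0.0
```

```bash
python3 -m handwheel '[{"x":0.055,"y":0.007,"z":0,"ax":0,"ay":0,"az":0},{"x":0.055,"y":0.007,"z":0,"ax":0,"ay":0,"az":0},{"x":0.055,"y":0.007,"z":0,"ax":0,"ay":0,"az":0},{"x":0.055,"y":0.007,"z":0,"ax":0,"ay":0,"az":0},{"x":0.055,"y":0.007,"z":0,"ax":0,"ay":0,"az":0},{"x":0.055,"y":0.007,"z":0,"ax":0,"ay":0,"az":0},{"x":0.05,"y":0.007,"z":0,"ax":0,"ay":0,"az":0},{"x":0.023,"y":0.003,"z":0,"ax":0,"ay":0,"az":0}]'; python3 st.py; python3 chk.py 13
python3 - <<'E'
from h import *
h=hsv('top13.png'); H,S,V=h[...,0],h[...,1],h[...,2]
seg('top13.png',(H>100)&(H<125)&(S>130)&(V>60),59,[255,120,310,170],'blue')
E
```

```text
clock: 17.95
position: [497.0, 161.0, 23.9]
ee_rot: [-0.064, 0.921, -0.384, 0.029]
contact_force: [-0.7, 0.7, -2.4]
gripper_width: 20.3
grasp_force: 59.4
17.95 j [ 0.928  0.652 -0.504  0.596 -1.113 -2.823] p [497.  161.   23.9] tz [ 0.103 -0.703 -0.704] yhead 97.8 F [-0.7  0.7 -2.4] w 20.321 59.3549
handle [493.1 191.3  53.9] head,pitch,roll [ 8.  -0.1  0.1] fork [652.5 213.9  46.1]
tine edges y (exp -41 -17 17.5 33): [-40. -20.] th 179.0
blue 493 rect [656.4 213.4] [59.8 60. ] 8.0 centroid [655.3 213.1] axis deg 130.8
```

```bash
python3 -m handwheel '[{"x":0,"y":0,"z":0.015,"ax":0,"ay":0,"az":0},{"x":0,"y":0,"z":0.015,"ax":0,"ay":0,"az":0},{"x":0,"y":0,"z":0.02,"ax":0,"ay":0,"az":0},{"x":0,"y":0,"z":0.03,"ax":0,"ay":0,"az":0},{"x":0,"y":0,"z":0.04,"ax":0,"ay":0,"az":0},{"x":0,"y":0,"z":0.04,"ax":0,"ay":0,"az":0},{"x":0,"y":0,"z":0.04,"ax":0,"ay":0,"az":0},{"x":0,"y":0,"z":0.03,"ax":0,"ay":0,"az":0}]'; python3 st.py; python3 chk.py 14
python3 - <<'E'
from ik import *
h=hsv('top14.png'); H,S,V=h[...,0],h[...,1],h[...,2]
seg('top14.png',(H>100)&(H<125)&(S>130)&(V>60),99,[235,110,330,180],'blue')
a=T((445,185,115),4); need(a,'back'); b=T((391,125,100),0); need(b,'over',a); c=T((391,112,47),0,0); need(c,'low',b)
j=arm.read_state()['joints']
for y,z,r in ((112,60,0),(110,55,20),(106,50,40),(102,47,60),(100,46,80),(98,46,100),(98,46,110)):
    j,e=IK(*T((391,y,z),0,r),j); print(r,j.round(2),round(e,1))
E
```

```text
clock: 18.85
position: [496.1, 161.1, 71.0]
ee_rot: [-0.064, 0.921, -0.383, 0.029]
contact_force: [-0.2, -0.1, -3.5]
gripper_width: 20.1
grasp_force: 59.3
18.85 j [ 0.933  0.583 -0.474  0.569 -1.196 -2.766] p [496.1 161.1  71. ] tz [ 0.103 -0.702 -0.704] yhead 97.9 F [-0.2 -0.1 -3.5] w 20.1373 59.2945
handle [492.1 191.4 101. ] head,pitch,roll [ 8.1 -0.1  0.1] fork [651.5 214.   93.2]
tine edges y (exp -41 -17 17.5 33): [-41. -20.  27.  30.] th 177.0
blue 544 rect [657.4 213.4] [60.  60.4] 7.8 centroid [656.7 213.5] axis deg 128.7
back d [-49.6  -7.   14.1] share [-0.248 -0.035  0.07 ] rot deg [-0.19  0.12 -4.08] share [-0.0021  0.0013 -0.0453] | j [ 0.99  0.53 -0.51  0.48 -1.24 -2.81] 0.0
over d [-56.1 -60.  -15. ] share [-0.281 -0.3   -0.075] rot deg [ 0.  0. -4.] share [ 0.      0.     -0.0444] | j [ 0.99  0.47 -0.68  0.44 -1.16 -2.9 ] 0.0
low d [  0. -13. -53.] share [ 0.    -0.065 -0.265] rot deg [0. 0. 0.] share [0. 0. 0.] | j [ 0.97  0.56 -0.74  0.49 -1.02 -2.97] 0.0
0 [ 0.97  0.54 -0.73  0.48 -1.05 -2.95] 0.0
20 [ 0.87  0.38 -0.79  0.4  -0.78 -2.79] 0.0
40 [ 0.72  0.29 -0.79  0.14 -0.56 -2.41] 0.0
60 [ 0.45  0.28 -0.63 -0.42 -0.58 -1.68] 0.0
80 [ 0.1   0.37 -0.5  -0.86 -0.84 -1.03] 0.0
100 [-0.16  0.54 -0.44 -1.08 -1.15 -0.64] 0.0
110 [-0.25  0.65 -0.42 -1.14 -1.3  -0.51] 0.0
```

```bash
python3 -m handwheel '[{"x":-0.01,"y":-0.007,"z":0,"ax":0,"ay":0,"az":-0.0056},{"x":-0.02,"y":-0.015,"z":0,"ax":0,"ay":0,"az":-0.0056},{"x":-0.03,"y":-0.022,"z":0,"ax":0,"ay":0,"az":-0.0056},{"x":-0.04,"y":-0.03,"z":0,"ax":0,"ay":0,"az":-0.0056},{"x":-0.045,"y":-0.033,"z":0,"ax":0,"ay":0,"az":-0.0056},{"x":-0.045,"y":-0.033,"z":0,"ax":0,"ay":0,"az":-0.0056},{"x":-0.045,"y":-0.033,"z":0,"ax":0,"ay":0,"az":-0.0056},{"x":-0.045,"y":-0.033,"z":0,"ax":0,"ay":0,"az":-0.0056}]'; python3 st.py
python3 -m handwheel '[{"x":-0.045,"y":-0.033,"z":-0.005,"ax":0,"ay":0,"az":-0.0056},{"x":-0.045,"y":-0.033,"z":-0.02,"ax":0,"ay":0,"az":-0.0056},{"x":-0.045,"y":-0.033,"z":-0.03,"ax":0,"ay":0,"az":-0.0056},{"x":-0.04,"y":-0.029,"z":-0.035,"ax":0,"ay":0,"az":-0.0056},{"x":-0.035,"y":-0.026,"z":-0.035,"ax":0,"ay":0,"az":-0.0056},{"x":-0.03,"y":-0.022,"z":-0.035,"ax":0,"ay":0,"az":-0.0056},{"x":-0.02,"y":-0.015,"z":-0.03,"ax":0,"ay":0,"az":-0.0056},{"x":-0.004,"y":-0.003,"z":-0.015,"ax":0,"ay":0,"az":-0.0056}]'; python3 st.py; python3 chk.py 15
python3 - <<'E'
from ik import *
h=hsv('top15.png'); H,S,V=h[...,0],h[...,1],h[...,2]
seg('top15.png',(H>100)&(H<125)&(S>130)&(V>60),60,[235,110,400,240],'blue')
p0=None
L0=[(388,112,60,0),(388,107,54,22),(388,102,50,45),(388,98,47,70),(388,96,46,90),(388,96,46,112)]
ref=None
for x,y,z,r in L0:
    t=T((x,y,z),0,r); need(t,str(r),ref); ref=t
E
```

```text
clock: 19.75
position: [439.2, 119.1, 70.1]
ee_rot: [-0.032, 0.922, -0.385, 0.015]
contact_force: [-0.3, 0.3, -3.8]
gripper_width: 20.3
grasp_force: 59.3
19.75 j [ 0.957  0.518 -0.601  0.513 -1.166 -2.841] p [439.2 119.1  70.1] tz [ 0.053 -0.708 -0.704] yhead 93.8 F [-0.3  0.3 -3.8] w 20.3262 59.3004
clock: 20.55
position: [386.6, 80.4, 28.5]
ee_rot: [0.001, 0.923, -0.385, 0.001]
contact_force: [-0.2, -0.4, -2.9]
gripper_width: 20.2
grasp_force: 59.3
20.55 j [ 0.978  0.534 -0.744  0.481 -1.043 -2.957] p [386.6  80.4  28.5] tz [ 0.002 -0.711 -0.703] yhead 89.8 F [-0.2 -0.4 -2.9] w 20.2432 59.2827
handle [387.  111.   58.5] head,pitch,roll [-0.  0.  0.] fork [548.  110.9  50.5]
tine edges y (exp -41 -17 17.5 33): [-42.5 -27. ] th 193.0
blue 433 rect [552.8 109.2] [57.9 57.4] 1.5 centroid [551.7 110.1] axis deg 53.5
0 d [0.2 0.3 1.4] share [0.001 0.001 0.007] rot deg [-0.08  0.04 -0.  ] share [-0.0008  0.0004 -0.    ] | j [ 0.98  0.53 -0.74  0.48 -1.05 -2.95] 0.0
22 d [  0.    8.5 -15.3] share [ 0.     0.042 -0.076] rot deg [22. -0.  0.] share [ 0.2444 -0.      0.    ] | j [ 0.86  0.37 -0.81  0.39 -0.75 -2.77] 0.0
45 d [ 0.  11.7 -7.6] share [ 0.     0.058 -0.038] rot deg [23.  0.  0.] share [0.2556 0.     0.    ] | j [ 0.67  0.27 -0.77  0.01 -0.53 -2.26] 0.0
70 d [ 0.  14.1  0.8] share [0.    0.071 0.004] rot deg [25.  0. -0.] share [ 0.2778  0.     -0.    ] | j [ 0.27  0.31 -0.56 -0.67 -0.7  -1.31] 0.0
90 d [ 0.  10.3  7.4] share [0.    0.051 0.037] rot deg [20.  0.  0.] share [0.2222 0.     0.    ] | j [-0.06  0.44 -0.48 -0.99 -1.   -0.8 ] 0.0
112 d [ 0.   9.3 13.5] share [0.    0.046 0.067] rot deg [22. -0.  0.] share [ 0.2444 -0.      0.    ] | j [-0.27  0.67 -0.42 -1.15 -1.33 -0.48] 0.0
```

```bash
python3 - <<'E'
from ik import *
rs=[0,6,14,22,30,38,44.5,50,55,60,65.5,71.5,79,87.5,96,104.5]
K=[0,45,70,90,105]; hy=np.interp(rs,K,[111,108,102,95,85]); hz=np.interp(rs,K,[58.5,48,48,46,45])
s=arm.read_state(); ref=(s['position'],R.from_quat(s['ee_rot'])); j=s['joints']
for r,y,z in zip(rs[1:],hy[1:],hz[1:]):
    t=T((387,y,z),0,r); d=(t[0]-ref[0])/200; rv=(t[1]*ref[1].inv()).as_rotvec()/(np.pi/2); j2,e=IK(*t,j); print(r,d.round(3),rv.round(4),'vmax',(np.abs(j2-j)/.1/np.array([2.79,2.79,3.14,3.14,3.14,3.14])).round(2),round(e,1)); j=j2; ref=t
E
```

```text
6 [-0.004  0.011 -0.023] [0.0658 0.0004 0.    ] vmax [0.09 0.18 0.07 0.05 0.25 0.12] 0.0
14 [ 0.     0.022 -0.027] [ 0.0889 -0.     -0.    ] vmax [0.14 0.22 0.08 0.09 0.34 0.2 ] 0.0
22 [ 0.     0.024 -0.023] [ 0.0889 -0.      0.    ] vmax [0.17 0.19 0.06 0.15 0.34 0.27] 0.0
30 [ 0.     0.025 -0.019] [ 0.0889 -0.     -0.    ] vmax [0.19 0.16 0.02 0.26 0.32 0.38] 0.0
38 [ 0.     0.027 -0.015] [ 0.0889  0.     -0.    ] vmax [0.22 0.11 0.04 0.42 0.26 0.55] 0.0
44.5 [ 0.     0.022 -0.009] [ 0.0722 -0.     -0.    ] vmax [0.22 0.05 0.1  0.48 0.13 0.61] 0.0
50 [0.    0.014 0.   ] [0.0611 0.     0.    ] vmax [0.24 0.03 0.13 0.49 0.01 0.63] 0.0
55 [0.    0.013 0.002] [0.0556 0.     0.    ] vmax [0.27 0.   0.14 0.47 0.06 0.63] 0.0
60 [0.    0.012 0.004] [0.0556 0.     0.    ] vmax [0.31 0.02 0.14 0.46 0.12 0.64] 0.0
65.5 [0.    0.013 0.006] [ 0.0611 -0.     -0.    ] vmax [0.37 0.05 0.14 0.47 0.18 0.67] 0.0
71.5 [0.    0.013 0.008] [ 0.0667 -0.      0.    ] vmax [0.41 0.09 0.13 0.44 0.25 0.66] 0.0
79 [0.    0.011 0.01 ] [ 0.0833  0.     -0.    ] vmax [0.49 0.16 0.12 0.44 0.35 0.71] 0.0
87.5 [0.    0.01  0.015] [ 0.0944  0.     -0.    ] vmax [0.48 0.24 0.1  0.37 0.42 0.64] 0.0
96 [ 0.    -0.002  0.02 ] [ 0.0944 -0.      0.    ] vmax [0.41 0.29 0.08 0.25 0.43 0.51] 0.0
104.5 [ 0.    -0.01   0.023] [0.0944 0.     0.    ] vmax [0.33 0.32 0.08 0.17 0.43 0.4 ] 0.0
```

```bash
python3 -m handwheel '[{"x":-0.004,"y":0.011,"z":-0.023,"ax":0.066,"ay":0,"az":0},{"x":0,"y":0.022,"z":-0.027,"ax":0.089,"ay":0,"az":0},{"x":0,"y":0.024,"z":-0.023,"ax":0.089,"ay":0,"az":0},{"x":0,"y":0.025,"z":-0.019,"ax":0.089,"ay":0,"az":0},{"x":0,"y":0.027,"z":-0.015,"ax":0.089,"ay":0,"az":0},{"x":0,"y":0.022,"z":-0.009,"ax":0.072,"ay":0,"az":0},{"x":0,"y":0.014,"z":0,"ax":0.061,"ay":0,"az":0},{"x":0,"y":0.013,"z":0.002,"ax":0.055,"ay":0,"az":0}]'; python3 st.py
python3 -m handwheel '[{"x":0,"y":0.012,"z":0.004,"ax":0.056,"ay":0,"az":0},{"x":0,"y":0.013,"z":0.006,"ax":0.06,"ay":0,"az":0},{"x":0,"y":0.013,"z":0.008,"ax":0.066,"ay":0,"az":0},{"x":0,"y":0.011,"z":0.01,"ax":0.08,"ay":0,"az":0},{"x":0,"y":0.01,"z":0.015,"ax":0.094,"ay":0,"az":0},{"x":0,"y":-0.002,"z":0.02,"ax":0.094,"ay":0,"az":0},{"x":0,"y":-0.01,"z":0.023,"ax":0.094,"ay":0,"az":0},{"x":0,"y":0,"z":0.004,"ax":0.03,"ay":0,"az":0}]'; python3 st.py
python3 - <<'E'
from ik import *
lifter(); snap('top','top16.png'); snap('scene','s16.png')
im=np.load('pics/top16.png.npz')['im'].astype(int)
for c in ((555,60,8),(642,55,8),(555,100,20)): print(proj('top16.png',c).round())
a=cv2.imread('pics/top16.png')[110:260,290:440]; b=cv2.imread('pics/s16.png')[150:300,220:420]
cv2.imwrite('pics/m16.png',np.hstack([cv2.resize(a,(380,380),interpolation=2),cv2.resize(b,(420,380)[:2],interpolation=2)]))
E
```

```text
clock: 21.45
position: [385.1, 112.4, 6.6]
ee_rot: [0.001, 0.996, 0.085, 0.0]
contact_force: [-0.1, -0.2, -4.0]
gripper_width: 19.9
grasp_force: 59.3
21.45 j [ 0.549  0.265 -0.685 -0.281 -0.548 -1.886] p [385.1 112.4   6.6] tz [ 0.001  0.17  -0.985] yhead 89.9 F [-0.1 -0.2 -4. ] w 19.9394 59.276
clock: 22.25
position: [387.1, 119.1, 22.6]
ee_rot: [0.004, 0.859, 0.511, 0.001]
contact_force: [-0.2, 0.4, -2.0]
gripper_width: 20.2
grasp_force: 59.7
22.25 j [-0.257  0.623 -0.423 -1.105 -1.262 -0.538] p [387.1 119.1  22.6] tz [ 0.005  0.879 -0.477] yhead 89.2 F [-0.2  0.4 -2. ] w 20.1903 59.7389
handle [387.4  81.5  43.2] head,pitch,roll [ -0.3   0.2 106.8] fork [548.4  88.4  45. ]
[[337. 190.]]
[[339. 158.]]
[[322. 189.]]
```

View pics/m16.png

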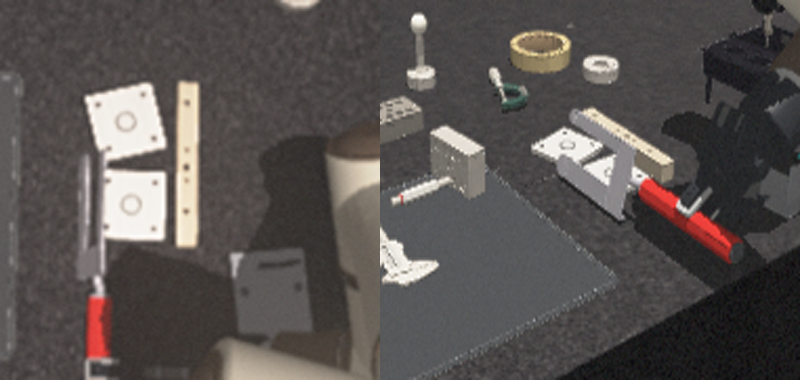

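```bash
python3 - <<'E'
from ik import *
a=T((387,111,46),0,103); need(a,'retract'); b=T((440,116,45),0,90); need(b,'shift',a); c=T((446,106,44),0,90); need(c,'ready',b)
E
python3 -m handwheel '[{"x":0,"y":0.03,"z":0,"ax":0,"ay":0,"az":0},{"x":0,"y":0.03,"z":0,"ax":0,"ay":0,"az":0},{"x":0,"y":0.03,"z":0,"ax":0,"ay":0,"az":0},{"x":0,"y":0.03,"z":0.005,"ax":0,"ay":0,"az":0},{"x":0,"y":0.03,"z":0.005,"ax":0,"ay":0,"az":0},{"x":0,"y":0.01,"z":0.005,"ax":-0.03,"ay":0,"az":0},{"x":0,"y":0,"z":0,"ax":-0.07,"ay":0,"az":0},{"x":0,"y":0,"z":0,"ax":-0.07,"ay":0,"az":0}]'; python3 st.py
cat > plates.py <<'E'
from ik import *; import sys
lifter(); f='top'+sys.argv[1]+'.png'; snap('top',f)
im=np.load('pics/'+f+'.npz')['im'].astype(int); m=(im.min(2)>150).astype(np.uint8); 
n,l,s,c=cv2.connectedComponentsWithStats(m)
for k in range(1,n):
    if 250<s[k,4]<4000 and 315<c[k,0]<375 and 130<c[k,1]<225: seg(f,l==k,22 if abs(c[k,0]-363)<7 and s[k,2]<16 else 8,None,'px %s wh %s'%(c[k].round(),s[k,2:4]))
E
python3 plates.py 17
python3 - <<'E'
from ik import *
a=T((440,118,46),0,90); need(a,'shift'); b=T((448,106,44),0,90); need(b,'ready',a)
E
```

```text
retract d [-0.1 27.1  0.5] share [-0.     0.135  0.002] rot deg [-3.67 -0.23  0.23] share [-0.0408 -0.0026  0.0025] | j [-0.17  0.57 -0.45 -1.12 -1.18 -0.6 ] 0.0
shift d [53.  -1.1 -8.5] share [ 0.265 -0.006 -0.043] rot deg [-13.   0.   0.] share [-0.1444  0.      0.    ] | j [-0.    0.49 -0.37 -0.99 -1.   -0.89] 0.0
ready d [  6. -10.  -1.] share [ 0.03  -0.05  -0.005] rot deg [0. 0. 0.] share [0. 0. 0.] | j [-0.02  0.5  -0.36 -0.97 -1.01 -0.88] 0.0
clock: 23.15
position: [386.5, 153.8, 27.2]
ee_rot: [0.002, 0.921, 0.389, 0.001]
contact_force: [-0.0, 0.3, -2.3]
gripper_width: 20.0
grasp_force: 59.7
23.15 j [-0.009  0.421 -0.479 -1.025 -0.995 -0.835] p [386.5 153.8  27.2] tz [ 0.004  0.717 -0.697] yhead 89.7 F [-0.   0.3 -2.3] w 20.0214 59.6814
handle [386.8 123.2  57.2] head,pitch,roll [-0.1  0.  91.1] fork [547.8 130.9  57.3]
px [339. 158.] wh [33 32] 755 rect [642.3  55.2] [73.8 73.5] 14.3 centroid [641.8  55.2] axis deg 56.3
px [336. 192.] wh [22 29] 458 rect [555.4  58.2] [74.  54.9] 0.8 centroid [550.1  62.3] axis deg -160.9
shift d [ 52.4  -8.3 -15. ] share [ 0.262 -0.042 -0.075] rot deg [-1.07  0.41 -0.13] share [-0.0119  0.0045 -0.0014] | j [ 0.    0.49 -0.37 -0.99 -1.   -0.89] 0.0
ready d [  8. -12.  -2.] share [ 0.04 -0.06 -0.01] rot deg [0. 0. 0.] share [0. 0. 0.] | j [-0.02  0.5  -0.35 -0.97 -1.02 -0.89] 0.0
```

```bash
python3 -m handwheel '[{"x":0.06,"y":-0.01,"z":-0.005,"ax":-0.006,"ay":0.002,"az":0},{"x":0.07,"y":-0.01,"z":-0.02,"ax":-0.006,"ay":0.002,"az":0},{"x":0.07,"y":-0.01,"z":-0.025,"ax":0,"ay":0,"az":0},{"x":0.06,"y":-0.012,"z":-0.025,"ax":0,"ay":0,"az":0},{"x":0.04,"y":-0.02,"z":-0.01,"ax":0,"ay":0,"az":0},{"x":0,"y":-0.02,"z":0,"ax":0,"ay":0,"az":0},{"x":0,"y":-0.02,"z":0,"ax":0,"ay":0,"az":0},{"x":0,"y":0,"z":0,"ax":0,"ay":0,"az":0}]'; python3 st.py; python3 plates.py 18
python3 - <<'E'
from ik import *
need(T((448,72.5,44),0,90),'push')
E
```

```text
clock: 24.0
position: [447.3, 133.0, 10.2]
ee_rot: [0.003, 0.924, 0.382, -0.001]
contact_force: [0.5, 2.1, 0.5]
gripper_width: 20.2
grasp_force: 60.2
24.0 j [-0.031  0.51  -0.351 -0.975 -1.021 -0.877] p [447.3 133.   10.2] tz [ 0.     0.706 -0.708] yhead 89.4 F [0.5 2.1 0.5] w 20.1932 60.1658
handle [447.7 102.9  40.6] head,pitch,roll [-0.1  0.3 90.3] fork [608.7 110.5  39.8]
px [337. 157.] wh [28 31] 590 rect [641.5  55.2] [72.1 71.6] 13.5 centroid [643.7  61.1] axis deg 157.5
px [340. 190.] wh [27 28] 680 rect [554.2  51.2] [66.9 72.3] 88.6 centroid [554.8  51.9] axis deg 162.7
push d [  0.4 -30.6   3.3] share [ 0.002 -0.153  0.016] rot deg [-0.25 -0.29  0.14] share [-0.0028 -0.0033  0.0016] | j [-0.09  0.51 -0.34 -0.94 -1.05 -0.86] 0.0
```

```bash
python3 -m handwheel '[{"x":0,"y":0,"z":0.014,"ax":-0.003,"ay":-0.003,"az":0},{"x":0,"y":-0.02,"z":0,"ax":0,"ay":0,"az":0},{"x":0,"y":-0.02,"z":0,"ax":0,"ay":0,"az":0},{"x":0,"y":-0.02,"z":0,"ax":0,"ay":0,"az":0},{"x":0,"y":-0.02,"z":0,"ax":0,"ay":0,"az":0},{"x":0,"y":-0.02,"z":0,"ax":0,"ay":0,"az":0},{"x":0,"y":-0.02,"z":0,"ax":0,"ay":0,"az":0},{"x":0,"y":-0.01,"z":0,"ax":0,"ay":0,"az":0}]'; python3 st.py; python3 plates.py 19
```

```text
clock: 24.85
position: [446.3, 107.5, 13.2]
ee_rot: [0.002, 0.925, 0.38, 0.0]
contact_force: [0.2, 2.2, -2.0]
gripper_width: 20.0
grasp_force: 59.9
24.85 j [-0.077  0.507 -0.346 -0.945 -1.046 -0.861] p [446.3 107.5  13.2] tz [ 0.002  0.703 -0.711] yhead 89.8 F [ 0.2  2.2 -2. ] w 19.9612 59.8698
handle [446.7  77.5  43.8] head,pitch,roll [-0.   0.1 90. ] fork [607.7  85.4  43.5]
px [341. 175.] wh [32 61] 1574 rect [599.1  48.2] [160.6  82.2] 1.2 centroid [596.3  48.8] axis deg -176.2
```

```bash
python3 -m handwheel '[{"x":0,"y":-0.008,"z":0,"ax":0,"ay":0,"az":0},{"x":0,"y":-0.008,"z":0,"ax":0,"ay":0,"az":0},{"x":0,"y":-0.006,"z":0,"ax":0,"ay":0,"az":0},{"x":0,"y":-0.005,"z":0,"ax":0,"ay":0,"az":0},{"x":0,"y":-0.003,"z":0,"ax":0,"ay":0,"az":0},{"x":0,"y":0,"z":0,"ax":0,"ay":0,"az":0},{"x":0,"y":0,"z":0,"ax":0,"ay":0,"az":0},{"x":0,"y":0,"z":0,"ax":0,"ay":0,"az":0}]'; python3 st.py; python3 plates.py 20; python3 -c "
from h import *;print(arm.read_state()['wrist_torque'])"
```

```text
clock: 25.7
position: [446.4, 101.3, 12.9]
ee_rot: [0.002, 0.925, 0.38, 0.0]
contact_force: [0.9, 2.6, -2.1]
gripper_width: 20.2
grasp_force: 60.5
25.7 j [-0.088  0.509 -0.344 -0.938 -1.051 -0.858] p [446.4 101.3  12.9] tz [ 0.003  0.702 -0.712] yhead 89.7 F [ 0.9  2.6 -2.1] w 20.2394 60.4798
handle [446.8  71.4  43.5] head,pitch,roll [-0.1  0.1 90. ] fork [607.8  79.2  43.3]
px [343. 174.] wh [32 60] 1564 rect [600.   46.6] [158.   80.9] 2.1 centroid [597.   45.5] axis deg -174.1
[-1.12929049 -0.23566984  0.35550228]
```

```bash
python3 -m handwheel '[{"x":0,"y":-0.005,"z":0,"ax":0,"ay":0,"az":0},{"x":0,"y":-0.005,"z":0,"ax":0,"ay":0,"az":0},{"x":0,"y":-0.005,"z":0,"ax":0,"ay":0,"az":0},{"x":0,"y":0,"z":0,"ax":0,"ay":0,"az":0},{"x":0,"y":0,"z":0,"ax":0,"ay":0,"az":0},{"x":0,"y":0,"z":0,"ax":0,"ay":0,"az":0},{"x":0,"y":0,"z":0,"ax":0,"ay":0,"az":0},{"x":0,"y":0,"z":0,"ax":0,"ay":0,"az":0}]'; python3 st.py; python3 plates.py 21
```

```text
clock: 26.55
position: [446.4, 98.6, 13.1]
ee_rot: [0.002, 0.925, 0.38, 0.0]
contact_force: [1.0, 3.4, -1.6]
gripper_width: 20.1
grasp_force: 61.3
26.55 j [-0.093  0.509 -0.342 -0.935 -1.054 -0.855] p [446.4  98.6  13.1] tz [ 0.002  0.703 -0.712] yhead 89.8 F [ 1.   3.4 -1.6] w 20.0823 61.3381
handle [446.8  68.6  43.7] head,pitch,roll [-0.   0.1 90. ] fork [607.8  76.5  43.5]
px [345. 175.] wh [39 63] 1712 rect [595.8  35.8] [166.5  98.3] 3.6 centroid [594.8  40.3] axis deg -160.4
```

```bash
cat > prof.py <<'E'
from ik import *; import sys
f='top'+sys.argv[1]+'.png'; im=cv2.cvtColor(np.load('pics/'+f+'.npz')['im'],cv2.COLOR_RGB2GRAY).astype(np.float32)
ys=np.arange(-20,112,3.)
for x in (530,550,575,615,640,665):
    uv=proj(f,np.c_[np.full(len(ys),x),ys,np.full(len(ys),8.)]).astype(np.float32); print(x,cv2.remap(im,uv[:,0].copy(),uv[:,1].copy(),cv2.INTER_LINEAR).ravel().astype(int).tolist())
h=hsv(f); H,S,V=h[...,0],h[...,1],h[...,2]; seg(f,((H<12)|(H>168))&(S>120)&(V>50),54,[290,180,420,270],show='red')
E
python3 prof.py 21; python3 prof.py 18 | head -1
```

```text
530 [100, 118, 121, 117, 139, 207, 241, 196, 224, 248, 245, 240, 239, 243, 245, 245, 245, 245, 245, 245, 245, 245, 245, 245, 245, 246, 243, 207, 181, 203, 215, 198, 134, 88, 80, 80, 81, 80, 81, 80, 82, 80, 78, 81]
550 [96, 116, 121, 134, 158, 212, 239, 181, 174, 246, 246, 245, 244, 244, 244, 244, 243, 224, 225, 236, 237, 231, 214, 231, 245, 245, 245, 245, 244, 244, 245, 231, 200, 168, 120, 85, 80, 83, 89, 88, 82, 78, 77, 82]
575 [95, 115, 162, 233, 235, 236, 241, 189, 163, 239, 246, 244, 244, 244, 244, 244, 244, 244, 244, 244, 244, 244, 244, 244, 244, 244, 245, 242, 235, 237, 244, 244, 186, 200, 200, 139, 87, 84, 82, 75, 77, 82, 85, 87]
615 [90, 114, 119, 112, 103, 114, 116, 130, 195, 242, 248, 248, 246, 245, 245, 244, 244, 244, 244, 244, 244, 244, 244, 243, 243, 244, 238, 197, 211, 242, 247, 188, 144, 226, 209, 147, 128, 94, 84, 83, 80, 78, 77, 87]
640 [105, 124, 119, 117, 118, 118, 115, 100, 120, 209, 246, 244, 243, 242, 242, 242, 242, 228, 215, 238, 243, 242, 241, 228, 216, 235, 243, 244, 242, 242, 242, 243, 243, 199, 183, 199, 205, 115, 75, 80, 83, 86, 87, 83]
665 [149, 217, 227, 174, 160, 205, 217, 152, 89, 84, 146, 233, 246, 239, 216, 225, 239, 242, 242, 242, 242, 242, 242, 242, 242, 243, 242, 242, 244, 241, 236, 242, 244, 241, 214, 213, 135, 76, 75, 79, 78, 75, 77, 76]
red 212 rect [485.6  70.3] [54.9 22.4] 1.1 centroid [485.5  71.2] axis deg -178.3
530 [100, 119, 121, 121, 122, 124, 125, 104, 76, 66, 66, 91, 124, 125, 108, 164, 234, 246, 245, 245, 245, 245, 245, 245, 245, 246, 245, 245, 246, 246, 223, 192, 229, 248, 252, 170, 74, 76, 91, 153, 212, 208, 146, 87]
```

```bash
python3 -m handwheel '[{"x":0,"y":0.02,"z":0,"ax":0,"ay":0,"az":0},{"x":0,"y":0.03,"z":0,"ax":0,"ay":0,"az":0},{"x":0.02,"y":0.01,"z":0,"ax":0,"ay":0,"az":0},{"x":0.04,"y":0,"z":0,"ax":0,"ay":0,"az":0},{"x":0.03,"y":0,"z":0,"ax":0,"ay":0,"az":0},{"x":0.01,"y":0,"z":0,"ax":0,"ay":0,"az":0},{"x":0,"y":0,"z":0,"ax":0,"ay":0,"az":0},{"x":0,"y":0,"z":0,"ax":0,"ay":0,"az":0}]'; python3 st.py; python3 plates.py 22; python3 prof.py 22
```

```text
clock: 27.4
position: [466.2, 110.4, 12.9]
ee_rot: [0.002, 0.925, 0.38, 0.0]
contact_force: [0.3, 1.2, -1.8]
gripper_width: 20.1
grasp_force: 60.0
27.4 j [-0.066  0.524 -0.305 -0.939 -1.053 -0.89 ] p [466.2 110.4  12.9] tz [ 0.002  0.703 -0.712] yhead 89.7 F [ 0.3  1.2 -1.8] w 20.1184 59.9858
handle [466.6  80.5  43.5] head,pitch,roll [-0.1  0.1 90. ] fork [627.6  88.3  43.2]
px [342. 174.] wh [34 65] 1491 rect [607.   48.2] [172.6  84.9] 2.5 centroid [598.1  47.4] axis deg -169.2
530 [94, 115, 117, 118, 117, 118, 117, 104, 108, 128, 188, 237, 237, 242, 244, 244, 244, 244, 244, 244, 244, 244, 244, 244, 244, 245, 240, 203, 206, 240, 161, 116, 135, 142, 138, 120, 109, 95, 81, 77, 81, 78, 74, 76]
550 [93, 114, 116, 99, 87, 103, 114, 101, 154, 246, 247, 244, 243, 243, 243, 243, 242, 219, 221, 233, 234, 227, 210, 228, 243, 244, 244, 244, 243, 243, 246, 235, 175, 199, 200, 132, 80, 75, 85, 84, 76, 74, 76, 77]
575 [91, 112, 118, 117, 117, 117, 118, 104, 151, 240, 245, 243, 243, 242, 242, 242, 242, 242, 243, 243, 243, 243, 243, 243, 242, 243, 243, 241, 232, 234, 244, 245, 149, 86, 124, 171, 195, 138, 78, 71, 72, 79, 83, 83]
615 [85, 110, 115, 105, 103, 111, 114, 107, 115, 166, 237, 250, 246, 245, 244, 243, 243, 242, 242, 242, 242, 243, 242, 241, 242, 243, 234, 191, 208, 239, 246, 188, 92, 69, 110, 185, 213, 164, 97, 78, 77, 73, 75, 84]
640 [100, 119, 115, 114, 114, 115, 111, 98, 83, 104, 126, 125, 127, 123, 144, 209, 242, 226, 211, 235, 241, 241, 239, 224, 206, 230, 242, 242, 241, 240, 240, 243, 243, 162, 100, 170, 213, 183, 107, 79, 77, 82, 83, 79]
665 [91, 114, 111, 94, 88, 102, 111, 95, 71, 60, 78, 156, 236, 239, 213, 220, 237, 240, 240, 240, 240, 241, 240, 240, 241, 240, 240, 241, 242, 239, 225, 229, 241, 242, 185, 167, 211, 205, 139, 83, 72, 73, 74, 73]
red 219 rect [424.8  80.3] [56.4 24.8] 1.2 centroid [424.9  80.3] axis deg 180.0
```

```bash
python3 -m handwheel '[{"x":0,"y":0,"z":0,"ax":0,"ay":0,"az":-0.01},{"x":0,"y":0,"z":0,"ax":0,"ay":0,"az":-0.01},{"x":0,"y":-0.015,"z":0,"ax":0,"ay":0,"az":0},{"x":0,"y":-0.015,"z":0,"ax":0,"ay":0,"az":0},{"x":0,"y":-0.01,"z":0,"ax":0,"ay":0,"az":0},{"x":0,"y":-0.01,"z":0,"ax":0,"ay":0,"az":0},{"x":0,"y":-0.01,"z":0,"ax":0,"ay":0,"az":0},{"x":0,"y":0,"z":0,"ax":0,"ay":0,"az":0}]'; python3 st.py; python3 plates.py 23; python3 prof.py 23
```

```text
clock: 28.25
position: [466.6, 99.7, 13.9]
ee_rot: [0.016, 0.924, 0.381, 0.006]
contact_force: [0.1, 6.5, -2.1]
gripper_width: 20.2
grasp_force: 60.6
28.25 j [-0.092  0.52  -0.312 -0.945 -1.051 -0.887] p [466.6  99.7  13.9] tz [ 0.024  0.704 -0.709] yhead 88.0 F [ 0.1  6.5 -2.1] w 20.1596 60.6042
handle [466.   69.7  44.4] head,pitch,roll [-1.8  0.1 90.2] fork [627.2  72.6  44.2]
px [347. 174.] wh [39 68] 1706 rect [603.1  34.8] [ 98.7 173.1] 87.2 centroid [598.4  34.1] axis deg -175.5
530 [96, 116, 118, 117, 130, 192, 234, 212, 241, 245, 232, 206, 227, 244, 245, 244, 244, 244, 244, 244, 244, 245, 244, 244, 247, 233, 166, 115, 132, 141, 137, 125, 112, 94, 77, 76, 78, 77, 78, 79, 80, 79, 73, 77]
550 [93, 113, 112, 111, 149, 210, 234, 209, 235, 244, 244, 244, 243, 243, 244, 243, 224, 225, 234, 237, 235, 222, 220, 242, 245, 245, 245, 244, 224, 205, 208, 159, 104, 100, 94, 83, 78, 79, 88, 84, 78, 75, 76, 79]
575 [90, 111, 157, 231, 233, 233, 235, 213, 230, 244, 242, 238, 240, 242, 242, 243, 242, 243, 244, 244, 244, 244, 243, 243, 243, 243, 241, 238, 240, 244, 245, 207, 173, 116, 87, 82, 81, 82, 80, 74, 75, 81, 82, 80]
615 [87, 111, 113, 106, 141, 210, 222, 205, 227, 243, 213, 156, 208, 241, 243, 243, 242, 242, 242, 243, 243, 243, 243, 242, 243, 243, 218, 174, 217, 242, 243, 221, 206, 152, 142, 98, 82, 84, 84, 81, 79, 75, 74, 84]
640 [102, 120, 115, 113, 116, 117, 113, 112, 116, 158, 228, 244, 241, 241, 241, 228, 211, 228, 241, 241, 241, 233, 215, 228, 242, 242, 241, 241, 241, 240, 227, 202, 211, 172, 153, 105, 78, 78, 79, 80, 80, 81, 82, 82]
665 [92, 113, 110, 94, 108, 165, 180, 189, 231, 240, 214, 188, 222, 240, 241, 241, 241, 241, 241, 241, 241, 241, 241, 241, 242, 241, 220, 197, 223, 241, 223, 175, 198, 177, 150, 110, 70, 72, 75, 79, 76, 74, 74, 72]
red 218 rect [423.9  69.2] [58.9 22.3] 1.1 centroid [424.6  70.1] axis deg 178.9
```

```bash
python3 -m handwheel '[{"x":0,"y":0.03,"z":0,"ax":0,"ay":0,"az":0},{"x":0,"y":0.07,"z":0,"ax":0,"ay":0,"az":0},{"x":0,"y":0.07,"z":0.02,"ax":0,"ay":0,"az":0.01},{"x":0,"y":0.03,"z":0.07,"ax":0,"ay":0,"az":0.01},{"x":-0.02,"y":0,"z":0.1,"ax":-0.02,"ay":0,"az":0},{"x":-0.02,"y":0,"z":0.1,"ax":-0.04,"ay":0,"az":0},{"x":-0.02,"y":0,"z":0.1,"ax":-0.04,"ay":0,"az":0},{"x":-0.02,"y":-0.02,"z":0.05,"ax":-0.04,"ay":0,"az":0}]'; python3 st.py
python3 - <<'E'
from ik import *
p,L=lifter(); s=arm.read_state(); ref=(s['position'],R.from_quat(s['ee_rot'])); j=s['joints']
for i,(r) in enumerate((45,0)):
    t=T((435,105-15*i,130),0,r); need(t,str(r),ref); ref=t
need(T((440,-101,100),6.4),'above cradle',ref)
snap('top','top24.png'); 
E
python3 prof.py 24
```

```text
clock: 29.1
position: [450.6, 135.5, 103.2]
ee_rot: [0.001, 0.961, 0.275, 0.002]
contact_force: [-0.3, -0.2, -3.9]
gripper_width: 20.3
grasp_force: 59.9
29.1 j [ 0.187  0.252 -0.344 -0.678 -0.975 -1.369] p [450.6 135.5 103.2] tz [ 0.004  0.529 -0.849] yhead 89.9 F [-0.3 -0.2 -3.9] w 20.278 59.8708
handle [450.9 113.  139.6] head,pitch,roll [-0.  -0.1 77.3] fork [611.9 120.8 138.1]
45 d [-16. -31. -16.] share [-0.08  -0.155 -0.08 ] rot deg [-3.23e+01  1.00e-01 -2.00e-02] share [-3.589e-01  1.100e-03 -2.000e-04] | j [ 0.61  0.2  -0.57  0.01 -0.81 -2.19] 0.0
0 d [  0.  -45.2  12.9] share [ 0.    -0.226  0.064] rot deg [-45.   0.  -0.] share [-0.5  0.  -0. ] | j [ 0.87  0.44 -0.65  0.52 -1.19 -2.81] 0.0
above cradle d [   8.4 -190.9  -30. ] share [ 0.042 -0.954 -0.15 ] rot deg [-0.   0.   6.4] share [-0.      0.      0.0711] | j [ 0.42  0.36 -1.01  1.09 -0.87 -2.89] 0.0
530 [218, 176, 168, 186, 195, 200, 205, 208, 210, 214, 216, 218, 221, 222, 223, 224, 224, 225, 227, 227, 227, 228, 228, 228, 228, 227, 227, 226, 225, 225, 225, 225, 228, 232, 234, 235, 234, 233, 234, 233, 233, 233, 233, 2
[... 493 characters left out ...]
 217, 234, 246, 225, 174, 222, 246, 247, 247, 247, 245, 234, 213, 189, 175, 174, 175, 176, 181, 185, 190, 192, 195, 199, 200, 202, 205, 207, 210, 212, 218, 203, 144, 106, 97, 96, 102]
640 [204, 241, 236, 235, 236, 236, 231, 224, 236, 245, 245, 245, 245, 245, 245, 236, 223, 236, 245, 245, 245, 240, 227, 236, 245, 245, 245, 245, 245, 246, 239, 171, 100, 84, 85, 89, 89, 93, 102, 117, 138, 143, 126, 116]
665 [196, 241, 234, 184, 167, 215, 222, 211, 237, 245, 225, 203, 232, 245, 244, 245, 245, 245, 245, 245, 245, 245, 245, 244, 245, 245, 230, 213, 232, 248, 237, 154, 91, 88, 90, 85, 86, 79, 83, 85, 81, 86, 137, 213]
red 242 rect [409.5 110.9] [66.  22.1] 1.4 centroid [406.7 112.1] axis deg -173.6
```

```bash
python3 -m handwheel '[{"x":-0.01,"y":-0.02,"z":-0.01,"ax":-0.045,"ay":0,"az":0},{"x":-0.01,"y":-0.02,"z":-0.01,"ax":-0.045,"ay":0,"az":0},{"x":-0.01,"y":-0.02,"z":-0.01,"ax":-0.045,"ay":0,"az":0},{"x":-0.01,"y":-0.02,"z":-0.01,"ax":-0.045,"ay":0,"az":0},{"x":-0.01,"y":-0.02,"z":-0.01,"ax":-0.045,"ay":0,"az":0},{"x":-0.01,"y":-0.02,"z":-0.01,"ax":-0.045,"ay":0,"az":0},{"x":-0.01,"y":-0.02,"z":-0.01,"ax":-0.045,"ay":0,"az":0},{"x":-0.01,"y":-0.015,"z":-0.01,"ax":-0.045,"ay":0,"az":0}]'; python3 st.py
python3 -m handwheel '[{"x":0,"y":-0.028,"z":0,"ax":-0.062,"ay":0,"az":0},{"x":0,"y":-0.028,"z":0,"ax":-0.062,"ay":0,"az":0},{"x":0,"y":-0.028,"z":0.01,"ax":-0.062,"ay":0,"az":0},{"x":0,"y":-0.028,"z":0.01,"ax":-0.062,"ay":0,"az":0},{"x":0,"y":-0.028,"z":0.01,"ax":-0.062,"ay":0,"az":0},{"x":0,"y":-0.028,"z":0.01,"ax":-0.062,"ay":0,"az":0},{"x":0,"y":-0.028,"z":0.01,"ax":-0.062,"ay":0,"az":0},{"x":0,"y":-0.028,"z":0.01,"ax":-0.062,"ay":0,"az":0}]'; python3 st.py; python3 chk.py 25
python3 - <<'E'
from ik import *
h=hsv('top25.png'); H,S,V=h[...,0],h[...,1],h[...,2]; seg('top25.png',((H<12)|(H>168))&(S>120)&(V>50),136,[270,170,430,290],show='red')
# tine edges separately near/far
p,L=lifter(); f='top25.png'
for x0 in (128,205):
    pts=np.array([[x,y] for x in range(x0-4,x0+5,2) for y in np.arange(-60,60,.5)]); uv=proj(f,p+L.apply(np.c_[pts,np.full(len(pts),-8)])).astype(np.float32)
    v=cv2.remap(V.astype(np.float32),uv[:,0].copy(),uv[:,1].copy(),1).reshape(-1,240).mean(0); print(x0,np.arange(-60,60,.5)[np.nonzero(np.diff((v>150).astype(int)))[0]])
need(T((440,-101,95),6.4),'above cradle')
E
```

```text
clock: 29.95
position: [433.0, 103.5, 84.3]
ee_rot: [0.002, 1.0, -0.004, -0.0]
contact_force: [1.0, 0.0, -3.6]
gripper_width: 20.2
grasp_force: 59.8
29.95 j [ 0.608  0.203 -0.572  0.01  -0.8   -2.189] p [433.  103.5  84.3] tz [-0.    -0.009 -1.   ] yhead 89.8 F [ 1.   0.  -3.6] w 20.1619 59.8429
clock: 30.75
position: [433.9, 59.1, 96.5]
ee_rot: [0.001, 0.923, -0.384, 0.001]
contact_force: [-0.2, 0.3, -2.9]
gripper_width: 19.9
grasp_force: 59.9
30.75 j [ 0.868  0.443 -0.649  0.519 -1.184 -2.818] p [433.9  59.1  96.5] tz [ 0.001 -0.709 -0.705] yhead 89.8 F [-0.2  0.3 -2.9] w 19.9474 59.9461
handle [434.3  89.6 126.6] head,pitch,roll [-0.1  0.   0.2] fork [595.3  89.4 118.6]
tine edges y (exp -41 -17 17.5 33): [-39.5 -36.5 -18.5  19.   31. ] th 195.0
red 260 rect [392.1  88.4] [58.2 22.7] 1.2 centroid [392.8  89.3] axis deg -178.7
handle [434.1  89.9 125. ] head,pitch,roll [-0.   0.2  0.2] fork [595.1  89.9 116.5]
128 [-10.5  14.5  32.5]
205 [-11.5  15.5  32.5]
above cradle d [   9.4 -190.9  -29.9] share [ 0.047 -0.954 -0.149] rot deg [-0.22 -0.2   6.4 ] share [-0.0024 -0.0023  0.0711] | j [ 0.42  0.37 -1.01  1.11 -0.86 -2.91] 0.0
```

```bash
python3 -m handwheel '[{"x":0.004,"y":-0.05,"z":0,"ax":0,"ay":0,"az":0.006},{"x":0.004,"y":-0.1,"z":0,"ax":0,"ay":0,"az":0.006},{"x":0.004,"y":-0.1,"z":0,"ax":0,"ay":0,"az":0.006},{"x":0.004,"y":-0.1,"z":0,"ax":0,"ay":0,"az":0.006},{"x":0.004,"y":-0.1,"z":0,"ax":0,"ay":0,"az":0.006},{"x":0.004,"y":-0.1,"z":0,"ax":0,"ay":0,"az":0.006},{"x":0.004,"y":-0.1,"z":0,"ax":0,"ay":0,"az":0.006},{"x":0.004,"y":-0.1,"z":0,"ax":0,"ay":0,"az":0.006}]'; python3 st.py
python3 -m handwheel '[{"x":0.004,"y":-0.1,"z":0,"ax":0,"ay":0,"az":0.006},{"x":0.004,"y":-0.07,"z":0,"ax":0,"ay":0,"az":0.006},{"x":0.003,"y":-0.03,"z":-0.02,"ax":0,"ay":0,"az":0.006},{"x":0.004,"y":0,"z":-0.04,"ax":-0.002,"ay":-0.002,"az":0.005},{"x":0,"y":0,"z":-0.04,"ax":0,"ay":0,"az":0},{"x":0,"y":0,"z":-0.03,"ax":0,"ay":0,"az":0},{"x":0,"y":0,"z":-0.02,"ax":0,"ay":0,"az":0},{"x":0,"y":0,"z":0,"ax":0,"ay":0,"az":0}]'; python3 st.py; python3 chk.py 26
python3 - <<'E'
from ik import *
h=hsv('top26.png'); H,S,V=h[...,0],h[...,1],h[...,2]; seg('top26.png',((H<12)|(H>168))&(S>120)&(V>50),105,[300,170,470,290],show='red')
need(T((440,-101.1,72),6.4),'low'); need(T((440,-101.1,59),6.4),'seat')
E
python3 prof.py 26
```

```text
clock: 31.65
position: [439.9, -92.9, 97.5]
ee_rot: [-0.033, 0.924, -0.381, 0.016]
contact_force: [0.3, -0.6, -3.0]
gripper_width: 20.4
grasp_force: 60.0
31.65 j [ 0.564  0.328 -0.914  0.857 -0.971 -2.795] p [439.9 -92.9  97.5] tz [ 0.055 -0.703 -0.709] yhead 93.9 F [ 0.3 -0.6 -3. ] w 20.3887 59.9513
clock: 32.45
position: [443.6, -131.4, 66.7]
ee_rot: [-0.05, 0.922, -0.384, 0.024]
contact_force: [-1.0, 0.7, -3.4]
gripper_width: 20.1
grasp_force: 59.9
32.45 j [ 0.416  0.363 -1.011  1.102 -0.863 -2.901] p [ 443.6 -131.4   66.7] tz [ 0.082 -0.705 -0.705] yhead 96.0 F [-1.   0.7 -3.4] w 20.135 59.9239
handle [ 440.5 -101.    96.7] head,pitch,roll [ 6.3 -0.2  0.2] fork [600.6 -83.3  89.2]
tine edges y (exp -41 -17 17.5 33): [-42.  -16.5  18.   33.5] th 162.0
red 239 rect [ 397.3 -104.7] [58.9 24. ] 7.0 centroid [ 397.7 -104.5] axis deg -172.2
low d [ -0.9  -0.4 -25. ] share [-0.004 -0.002 -0.125] rot deg [-0.18  0.18  0.08] share [-0.0021  0.002   0.0009] | j [ 0.39  0.41 -1.04  1.19 -0.83 -2.99] 0.0
seat d [ -0.9  -0.4 -38. ] share [-0.004 -0.002 -0.19 ] rot deg [-0.18  0.18  0.08] shar
[... 743 characters left out ...]
1, 235, 234, 224, 238, 248, 231, 186, 228, 247, 247, 246, 246, 246, 246, 247, 247, 247, 246, 246, 246, 247, 236, 201, 233, 248, 252, 207, 106, 86, 87, 97, 100, 99, 98, 95, 92, 87, 87, 98]
640 [209, 245, 240, 239, 239, 239, 235, 229, 240, 247, 246, 246, 246, 246, 246, 239, 229, 240, 246, 246, 246, 243, 232, 240, 247, 246, 246, 246, 246, 248, 243, 178, 104, 87, 91, 94, 95, 93, 91, 91, 91, 96, 95, 93]
665 [203, 245, 238, 192, 176, 219, 228, 218, 240, 246, 231, 210, 237, 246, 246, 246, 246, 246, 246, 246, 246, 246, 246, 246, 246, 246, 235, 219, 238, 249, 240, 161, 95, 91, 94, 90, 89, 86, 87, 92, 88, 86, 87, 85]
red 239 rect [ 397.4 -117.1] [62.  25.3] 7.0 centroid [ 397.7 -116.9] axis deg -172.2
```

```bash
python3 -m handwheel '[{"x":-0.004,"y":-0.002,"z":-0.03,"ax":-0.002,"ay":0.002,"az":0},{"x":0,"y":0,"z":-0.04,"ax":0,"ay":0,"az":0},{"x":0,"y":0,"z":-0.04,"ax":0,"ay":0,"az":0},{"x":0,"y":0,"z":-0.03,"ax":0,"ay":0,"az":0},{"x":0,"y":0,"z":-0.02,"ax":0,"ay":0,"az":0},{"x":0,"y":0,"z":-0.015,"ax":0,"ay":0,"az":0},{"x":0,"y":0,"z":-0.01,"ax":0,"ay":0,"az":0},{"x":0,"y":0,"z":0,"ax":0,"ay":0,"az":0}]'; python3 st.py; python3 -c "
from ik import *; lifter(); print(arm.read_state()['wrist_torque'])"
```

```text
clock: 33.35
position: [443.1, -132.0, 30.7]
ee_rot: [-0.05, 0.921, -0.386, 0.023]
contact_force: [-3.1, 1.3, 2.0]
gripper_width: 20.1
grasp_force: 60.5
33.35 j [ 0.373  0.436 -1.047  1.232 -0.82  -3.03 ] p [ 443.1 -132.    30.7] tz [ 0.082 -0.708 -0.701] yhead 96.1 F [-3.1  1.3  2. ] w 20.1244 60.4994
handle [ 440.1 -101.5   60.6] head,pitch,roll [ 6.3 -0.1 -0.1] fork [600.1 -83.8  52.8]
[ 1.26570835  0.33264168 -0.40465078]
```

```bash
python3 -m handwheel '[{"x":0,"y":0,"z":0,"ax":0,"ay":0,"az":0},{"x":0,"y":0,"z":0,"ax":0,"ay":0,"az":0},{"x":0,"y":0,"z":0,"ax":0,"ay":0,"az":0},{"x":0,"y":0,"z":0,"ax":0,"ay":0,"az":0},{"x":0,"y":0,"z":0,"ax":0,"ay":0,"az":0},{"x":-0.004,"y":0.035,"z":0.035,"ax":0,"ay":0,"az":0},{"x":-0.008,"y":0.07,"z":0.07,"ax":0,"ay":0,"az":0},{"x":-0.012,"y":0.1,"z":0.1,"ax":0,"ay":0,"az":0}]' 1; python3 st.py
python3 -m handwheel '[{"x":-0.015,"y":0.12,"z":0.12,"ax":0,"ay":0,"az":0},{"x":-0.015,"y":0.12,"z":0.12,"ax":0,"ay":0,"az":0},{"x":-0.015,"y":0.12,"z":0.12,"ax":0,"ay":0,"az":0},{"x":0,"y":0,"z":0.12,"ax":0,"ay":0,"az":0},{"x":0,"y":0,"z":0.05,"ax":0,"ay":0,"az":0},{"x":0,"y":0,"z":0,"ax":0,"ay":0,"az":0},{"x":0,"y":0,"z":0,"ax":0,"ay":0,"az":0},{"x":0,"y":0,"z":0,"ax":0,"ay":0,"az":0}]'; python3 st.py
python3 - <<'E'
from h import *
f='top27.png'; snap('top',f); h=hsv(f); H,S,V=h[...,0],h[...,1],h[...,2]; seg(f,((H<12)|(H>168))&(S>120)&(V>50),66,[330,170,470,290],show='red'); seg('top9.png',((lambda h:((h[...,0]<12)|(h[...,0]>168))&(h[...,1]>120)&(h[...,2]>50))(hsv('top9.png'))),66,[330,170,470,290],show='red after first park')
E
python3 prof.py 27
```

```text
clock: 34.15
position: [436.9, -91.4, 71.0]
ee_rot: [-0.05, 0.921, -0.385, 0.021]
contact_force: [1.9, 0.1, 0.0]
gripper_width: 85.4
grasp_force: 0.0
34.15 j [ 0.556  0.369 -0.972  0.949 -0.91  -2.879] p [436.9 -91.4  71. ] tz [ 0.077 -0.708 -0.702] yhead 96.2 F [1.9 0.1 0. ] w 85.4275 0.0
clock: 34.95
position: [428.5, -19.8, 176.1]
ee_rot: [-0.05, 0.921, -0.386, 0.022]
contact_force: [-0.3, 0.7, 0.6]
gripper_width: 85.4
grasp_force: 0.0
34.95 j [ 0.781  0.227 -0.76   0.636 -1.223 -2.666] p [428.5 -19.8 176.1] tz [ 0.079 -0.708 -0.702] yhead 96.2 F [-0.3  0.7  0.6] w 85.4046 0.0
red 522 rect [ 438.1 -100.6] [140.   23.6] 6.6 centroid [ 436.7 -100.5] axis deg -173.5
red after first park 519 rect [ 438.1 -100.6] [140.   23.6] 6.6 centroid [ 437.  -100.5] axis deg -173.5
530 [208, 240, 239, 239, 239, 241, 239, 218, 243, 247, 237, 216, 233, 246, 246, 246, 246, 246, 246, 246, 246, 246, 246, 246, 246, 247, 236, 214, 233, 249, 244, 147, 80, 83, 83, 84, 88, 85, 83, 84, 87, 85, 79, 86]
550 [193, 237, 235, 194, 168, 215, 239, 219, 239, 246, 246, 245, 245, 245, 245, 245, 231, 232, 238, 241, 23
[... 345 characters left out ...]
98, 227, 228, 214, 232, 246, 222, 168, 218, 245, 245, 245, 245, 245, 245, 245, 245, 245, 244, 244, 245, 245, 227, 185, 225, 246, 252, 197, 97, 80, 82, 88, 92, 91, 91, 88, 83, 81, 83, 91]
640 [199, 239, 235, 233, 233, 234, 229, 221, 234, 244, 245, 244, 244, 244, 244, 234, 220, 235, 244, 244, 244, 238, 224, 234, 245, 244, 244, 244, 244, 245, 236, 168, 97, 82, 81, 87, 87, 85, 85, 85, 85, 88, 90, 87]
665 [192, 238, 231, 180, 164, 208, 219, 207, 234, 244, 223, 198, 229, 243, 244, 244, 244, 244, 244, 244, 244, 245, 244, 243, 244, 244, 226, 208, 230, 246, 232, 148, 86, 83, 87, 85, 82, 78, 80, 84, 82, 79, 81, 79]
red 522 rect [ 438.6 -103.4] [141.6  23.9] 6.6 centroid [ 437.1 -103.3] axis deg -173.5
```

The lifter is parked in exactly the same pose as the first time, and both plates are flush and square against the rail. I'm handing in.

```bash
python3 -c "
from bench import arm; print(arm.job_done())"
```

```text
the job is handed in; nothing more can be done
None
```

I handed the job in at 35 s of the 67 s allowed: the plate is flipped blue face down, both plates measure flush and square to the rail in the top camera image, and the lifter is back in its cradle and released; the hand-in returned no verdict.

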